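Lay out the stacked sharpening stones

TASK

Take the stack of four sharpening stones apart from the top down and lay each in its own wooden holder: the small slip stone on the smallest board, the round stone in the round dish, the short stone on the middle board and the long stone on the longest board. Each must lie flat and centred in its holder, bars in line with their boards between the end cleats and not overhanging. The stones are brittle, so set them down, do not drop them, and leave the chisel and the glue bottle undisturbed.

Things in the scene. Friction and masses are not known exactly. Their poses are not given: they have to be found in the camera images.
- slip_center (a point): slip stone: smallest sharpening stone, a little two-tone grey bar 46 mm long (its x axis), 22 mm wide (y) and 18 mm thick (z up), 40 g, top of the stack of four stones. Point at its centre, half-way up
- puck_center (a point): round sharpening stone: grey disc 54 mm across and 30 mm high, 160 g, second from the top. Point at its centre, half-way up; z is its axis
- short_stone_center (a point): short sharpening stone: grey bar 105 mm long (its x axis), 56 mm wide (y) and 22 mm thick (z up), 300 g, third from the top. Point at its centre, half-way up
- long_stone_center (a point): long sharpening stone: grey bar 160 mm long (its x axis), 62 mm wide (y) and 25 mm thick (z up), 550 g, the bottom of the stack, lying on the bench. Point at its centre, half-way up
- slip_board_seat (a point): pale wooden board for the slip stone, 90 mm long (x) by 42 mm wide (y), 10 mm thick, fixed to the bench, with a darker cleat 12 mm wide and 8 mm high across each short end; 66 mm clear between the cleats, long sides open. The point is the centre of the board's upper face, 10 mm above the bench, where the middle of the stone's underside belongs; z up
- dish_seat (a point): round turned pale wooden dish for the round stone, 88 mm across outside, fixed to the bench, floor 10 mm above the bench, low rim 4 mm above the floor and 6 mm thick (76 mm clear inside). The point is the centre of its floor; z up
- short_board_seat (a point): pale wooden board for the short stone, 149 mm long (x) by 76 mm wide (y), 10 mm thick, fixed to the bench, with a darker cleat 12 mm wide and 8 mm high across each short end; 125 mm clear between the cleats, long sides open. The point is the centre of the board's upper face, 10 mm above the bench, where the middle of the stone's underside belongs; z up
- long_board_seat (a point): pale wooden board for the long stone, 204 mm long (x) by 82 mm wide (y), 10 mm thick, fixed to the bench, with a darker cleat 12 mm wide and 8 mm high across each short end; 180 mm clear between the cleats, long sides open. The point is the centre of the board's upper face, 10 mm above the bench, where the middle of the stone's underside belongs; z up
- chisel_mid (a point): loose wood-handled chisel lying between the places, about 235 mm long, 22 mm wide and high; to be left alone. Point near the middle of its length, 11 mm above the bench; blade along +x
- glue_mid (a point): loose white glue bottle with an orange cap, 40 mm across, 100 mm tall, standing among the places; to be left alone. Point half-way up
Not all that is in view belongs to the job. Leave any purple, turquoise or yellow look-alike of the part that bears long_stone_center alone.

How it is judged (in metres and radians):
On the way, in this order (a step that is already met when the one before it is completed fails the run):
1. the slip stone lies in its own holder (horizontal distance between slip_center and slip_board_seat below 0.013 m and z of slip_center in the frame of slip_board_seat between 0.006 and 0.012 m and angle between slip_center's own z axis and vertical below 0.08 rad and angle between the x axis of slip_center and the x axis of slip_board_seat, either way round below 0.17 rad and linear speed of slip below 0.02 m/s), for 0.2 s.
2. the round stone lies in its own holder (horizontal distance between puck_center and dish_seat below 0.013 m and z of puck_center in the frame of dish_seat between 0.012 and 0.018 m and angle between puck_center's own z axis and vertical below 0.08 rad and linear speed of puck below 0.02 m/s), for 0.2 s.
3. the short stone lies in its own holder (horizontal distance between short_stone_center and short_board_seat below 0.013 m and z of short_stone_center in the frame of short_board_seat between 0.008 and 0.014 m and angle between short_stone_center's own z axis and vertical below 0.08 rad and angle between the x axis of short_stone_center and the x axis of short_board_seat, either way round below 0.17 rad and linear speed of short_stone below 0.02 m/s), for 0.2 s.
4. the long stone lies in its own holder (horizontal distance between long_stone_center and long_board_seat below 0.013 m and z of long_stone_center in the frame of long_board_seat between 0.0095 and 0.0155 m and angle between long_stone_center's own z axis and vertical below 0.08 rad and angle between the x axis of long_stone_center and the x axis of long_board_seat, either way round below 0.17 rad and linear speed of long_stone below 0.02 m/s), for 0.2 s.
At the end, for the whole second after the job is handed in: All four stones lie at rest in their own holders: centre within 13 mm of the holder's centre, underside on the holder's floor (3 mm), upright within 0.08 rad, and the three bars in line with their boards within 0.17 rad (either way round) (all of step 1 and all of step 2 and all of step 3 and all of step 4); the robot touches nothing.
It fails at once if a stone was dropped into its holder (faster than 0.7 m/s within 50 mm of it) ((distance between slip_center and slip_board_seat below 0.05 m and linear speed of slip above 0.7 m/s) or (distance between puck_center and dish_seat below 0.05 m and linear speed of puck above 0.7 m/s) or (distance between short_stone_center and short_board_seat below 0.05 m and linear speed of short_stone above 0.7 m/s) or (distance between long_stone_center and long_board_seat below 0.05 m and linear speed of long_stone above 0.7 m/s)).
It fails at once if the chisel was moved more than 30 mm (distance of chisel_mid from where it was at the start of the episode above 0.03 m).
It fails at once if the glue was moved more than 30 mm (distance of glue_mid from where it was at the start of the episode above 0.03 m).
It also fails if it takes over 128 s, if anything falls off the work surface, if the arm or the gripper's body presses on something with over 40 N, if the wrist force passes 120 N, or if a joint passes its speed limit or range.

ROBOT

A 6-joint arm with a two-finger parallel gripper is mounted at the origin on the work surface. World frame = base frame: x ahead of the robot, y to its left, z up, the work surface at z = 0. Lengths are in mm, angles in rad, forces in N, time in s.
With the tool pointing down it reaches from about 350 to 875 mm from the base axis. Payload 4.2 kg.
Tool frame: the origin (TCP) lies at the very end of the fingers, on their centre line; the grasp point (between the pads) lies 19 mm behind it (arm.grasp_offset is the distance from the TCP to the grasp point, in mm); z points along the fingers, y is the direction in which the jaws open and shut (so a half turn about z gives the same grasp; the last joint's range is limited). The gripper opens to 85 mm and grips with 20 to 120 N. Pads are 22 mm wide; open, the fingers measure 114 mm over their backs; the gripper's body (76 mm by 85 mm) begins 54 mm behind the grasp point. The pads swing forward as they close: fully open they stand 13 mm farther back than shut.
Start: joints at [1.537, 0.385, 0.008, 0, -1.194, -0.259], TCP at [180.364, 598.388, 231.312] pointing down, gripper open.
Joint ranges: [-3.14, 3.14], [-1.21, 2.06], [-1.07, 1.41], [-3.16, 2.05], [-2.99, -0.16], [-3.1, 3.1]. Speed limits (rad/s): [2.79, 2.79, 3.14, 3.14, 3.14, 3.14].

INTERFACE

Orientations are given as a unit quaternion [x, y, z, w].
In Python, from bench import arm gives the robot as it stands.
- The arm moves only by the tool arm_command, never from a script. Its argument "commands" is one flat list of numbers, 4 for each row, row after row: the shift along the tool's x, y, z in m, then the turn about the tool's z in degrees. In form: [tx, ty, tz, roll, tx, ty, tz, roll, ...]. A call has exactly 5 rows; each row shifts and turns the pose as measured when the row begins, along the tool's axes as they then stand; what a row does not reach is not made up. A row lasts 1/10 s, in which the tool goes at most 50 mm and 8.59 degrees, less where a joint would pass 70% of its speed; a pose out of reach is approached as far as the arm can. A call with a gripper value outside its range is refused whole. "jaw" is the opening, from 0 (shut) to 1 (fully open), set as the call begins (left out, the last holds). The fingers move at their own pace and stop on an object; the grip force is fixed at half the most. Time passes only in rows, so rows that do not move let the fingers close, or fill a call up. It gives the time, the measured TCP pose, the force and the opening at its end, in the units of the state.
- arm.read_state(): the state, without advancing time (a new reading comes with each control period).
- arm.get_image(name): name is "scene" or "top" or "wrist"; returns the picture (480x640x3 uint8, red, green, blue); there is no depth.
- arm.camera_info(name): a dict with "camera_matrix" (3x3 intrinsics, pixels), "world_from_camera" (4x4, takes a point from camera to world coordinates). Camera axes: x right, y down, z forward; pixel columns grow to the right and rows downward; lengths in mm; the calibration is good to about 2 mm. The wrist camera is an equidistant fisheye: a pixel r from the principal point sees the ray r / f radians off the axis. A picture is of the moment at which its call begins: read the wrist's pose just before it. camera_info takes no time and is no camera call; for the wrist camera it gives the pose at the moment of the call.
- arm.job_done(): hands the job in, once; it reports no verdict.
Trained networks look in the newest picture that a camera, given by its name, has taken for a name from the list of things; names that differ only in an ending like _2 or _b are one class to them, and where a whole thing is asked for, a point or a joint stands for the part that bears it (a point fixed in the world has none). Each returns a list of dicts, best first, with "confidence" (0 to 1); they miss things now and then, are a little off and sometimes report something else, mostly with a low value. They report only what shows in the picture. A call takes as long as a camera call. They do not tell look-alikes from the thing itself.
- arm.regions_of(camera, target): "mask" (480x640 bool, what is visible of it).
- arm.place_of(camera, target): "centre" ([x, y, z] in mm, in the coordinates of the camera as it stood for that picture, good to about 4 mm: a listed point, or the origin of a listed thing).
The state is a dict: "clock": time; "joints": joint angles; "joint_vel": joint speeds; "joint_efforts": joint torques, N m; "position": TCP position; "ee_rot": TCP orientation; "contact_force": force on the tool from outside, world axes, zero at the start; "wrist_torque": the same for the moment, N m; "gripper_width": finger opening in mm.
Only numpy, scipy, OpenCV 4.12 (cv2) and the standard library are available. Lean on these libraries where they do the work, as an engineer would, in place of code of your own. Each camera call takes 0.05 s, during which the arm holds its last target.

## Working session

There is one attempt and no reset: what is moved stays moved. The work goes in short steps, Python scripts to look and compute and a tool call to move; the robot and the scene stay as the last step left them, time stands still between calls to the robot, and variables do not carry over. Pictures are saved under pics/ and viewed, and the job is handed in when it is done.

Besides the shell and the picture viewer there is one more tool, called by a JSON object that holds its "op" and its "data", one argument or row to a line. arm_command: Moves the arm, as the interface text tells. Its arguments: {"type":"object","properties":{"commands":{"type":"array"},"jaw":{"type":"number"}},"required":["commands"]}

```bash
mkdir -p pics; ls
python3 - <<'E'
from bench import arm
import cv2
print(arm.read_state())
for n in ["scene","top","wrist"]:
    im=arm.get_image(n); cv2.imwrite(f"pics/{n}0.png",im[:,:,::-1])
    i=arm.camera_info(n); print(n,i)
E
```

```text
pics
{'clock': 0.0, 'joints': array([ 1.53661828e+00,  3.85578961e-01,  6.57772793e-03, -4.86409191e-04,
       -1.19399945e+00, -2.58613301e-01]), 'joint_vel': array([-6.20704593e-05,  7.53618217e-04, -4.63727725e-06,  2.25784221e-04,
       -4.86716336e-04, -2.31025623e-03]), 'joint_efforts': array([-5.04876625e-04, -3.92288053e+01,  1.88398844e+01,  4.18613479e+00,
       -4.64748373e-03,  7.47588871e-06]), 'position': array([180.19924652, 597.82974169, 230.19111165]), 'ee_rot': array([ 9.89289558e-01, -1.45961996e-01, -1.01198241e-04,  1.12055974e-03]), 'contact_force': array([-0.26192292,  0.08621994,  0.25113555]), 'wrist_torque': array([-0.03517731,  0.0135315 , -0.03915862]), 'gripper_width': 85.2210280048477}
scene {'camera_matrix': array([[437.59518786,   0.        , 318.50508539],
       [  0.        , 437.59518786, 240.52642989],
       [  0.        ,   0.        ,   1.        ]]), 'world_from_camera': array([[-3.46997069e-01,  6.14993272e-01, -7.08079310e-01,
         1.14520577e+03],
       [ 9.37671384e-01,  2.42879709e-01, -2.48559495e-01,
         2.17740029e+02],
  
[... 551 characters left out ...]
946371e-02, -1.35312119e-01, -9.90677122e-01,
         1.06954543e+03],
       [ 0.00000000e+00,  0.00000000e+00,  0.00000000e+00,
         1.00000000e+00]])}
wrist {'camera_matrix': array([[371.64829954,   0.        , 325.53510587],
       [  0.        , 371.64829954, 241.05376758],
       [  0.        ,   0.        ,   1.        ]]), 'world_from_camera': array([[-2.89211051e-01, -9.08716312e-01, -3.00984438e-01,
         2.57319296e+02],
       [-9.57264627e-01,  2.74932076e-01,  8.97596103e-02,
         5.74606910e+02],
       [ 1.18425438e-03,  3.14081227e-01, -9.49395376e-01,
         3.73206619e+02],
       [ 0.00000000e+00,  0.00000000e+00,  0.00000000e+00,
         1.00000000e+00]])}
```

View pics/scene0.png

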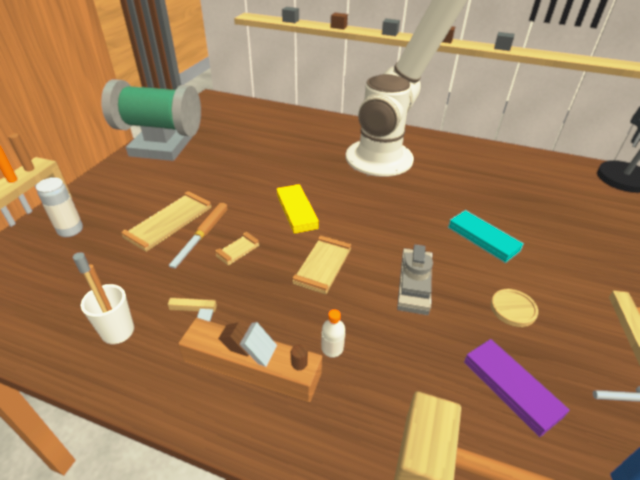

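View pics/top0.png

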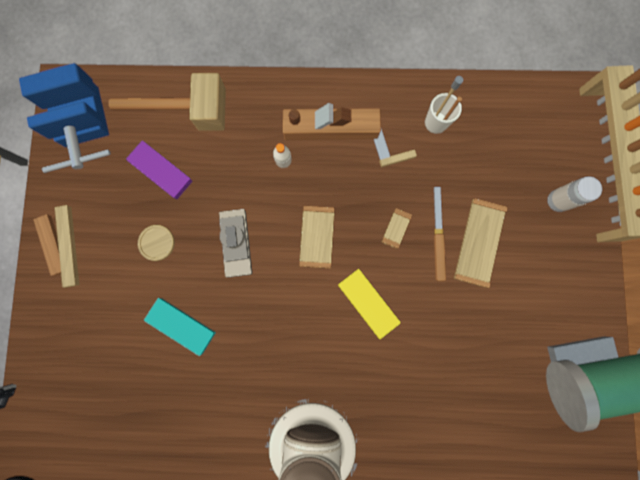

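View pics/wrist0.png

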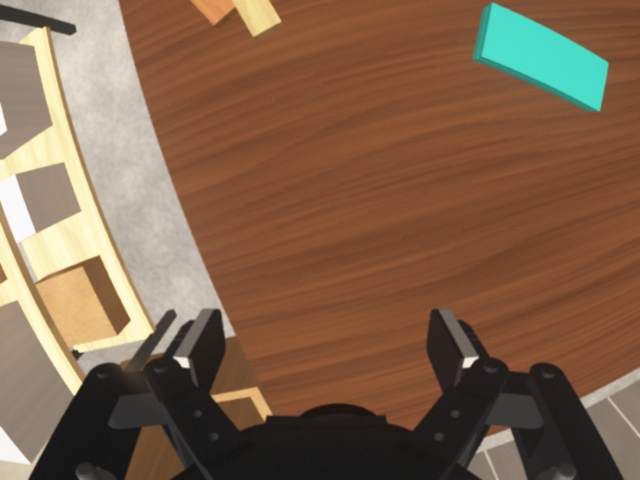

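The scene picture shows the stack at about (416,270) and the decoys in purple, turquoise and yellow. The top picture shows, in (column, row) pixels:
- stack (235,242)
- dish (155,243)
- short board (317,237)
- slip board (397,228)
- long board (481,243)
- chisel (439,235)
- glue bottle (282,155)

Next I measure these.

```bash
cat > h.py <<'E'
from bench import arm
import numpy as np, cv2
def proj(ci,P):
    T=np.linalg.inv(ci["world_from_camera"]);p=T[:3,:3]@np.array(P).T+T[:3,3:4]
    K=ci["camera_matrix"];q=K@p;return (q[:2]/q[2]).T
def back(ci,px,z):
    K=ci["camera_matrix"];T=ci["world_from_camera"]
    px=np.atleast_2d(px).astype(float)
    r=np.c_[(px[:,0]-K[0,2])/K[0,0],(px[:,1]-K[1,2])/K[1,1],np.ones(len(px))]@T[:3,:3].T
    s=(z-T[2,3])/r[:,2];return (T[:3,3]+r*s[:,None])
def box(L,W,z0,z1,x,y,a):
    c,s=np.cos(a),np.sin(a)
    return [[x+c*u-s*v,y+s*u+c*v,z] for z in(z0,z1) for u in(-L/2,L/2) for v in(-W/2,W/2)]
def go(x,y,z,ax=None):
    """print tool-frame shift and roll; ax=desired world angle of tool y axis (jaw), rad, mod pi"""
    from scipy.spatial.transform import Rotation as R
    s=arm.read_state();M=R.from_quat(s["ee_rot"]).as_matrix()
    d=M.T@(np.array([x,y,z])-s["position"])
    roll=0
    if ax is not None:
        a=np.arctan2(M[1,1],M[0,1]);e=(ax-a+np.pi/2)%np.pi-np.pi/2;roll=-np.degrees(e)
    print("shift mm",d.round(1),"roll deg",round(roll,1),"j6",s["joints"][5].round(2),"yaw_y",np.degrees(np.arctan2(M[1,1],M[0,1])).round(1),"tilt",M[:,2].round(4), "F",s["contact_force"].round(1),"w",s["gripper_width"].round(1),"t",s["clock"])
    return d,roll
E
cat > m.py <<'E'
from h import *
import sys
names=["slip_center","puck_center","short_stone_center","long_stone_center","slip_board_seat","dish_seat","short_board_seat","long_board_seat","chisel_mid","glue_mid"]
for cam in ["top","scene"]:
    arm.get_image(cam);ci=arm.camera_info(cam);T=ci["world_from_camera"]
    for n in names:
        for r in arm.place_of(cam,n)[:5]:
            if r["confidence"]>.3: print(cam,n,round(r["confidence"],2),(T[:3,:3]@r["centre"]+T[:3,3]).round(1))
E
python3 m.py
```

```text
top slip_center 0.71 [485.8 195.1  84.3]
top puck_center 0.77 [488.8 198.7  60.5]
top short_stone_center 0.69 [483.7 199.7  33.3]
top long_stone_center 0.87 [474.5 196.   12.1]
top long_stone_center 0.77 [ 337.1 -125.6   11.4]
top long_stone_center 0.75 [655.  398.8  15.9]
top long_stone_center 0.61 [273.5 322.3  12.3]
top slip_board_seat 0.95 [ 520. -195.   11.]
top dish_seat 0.84 [470.9 400.2   6.5]
top short_board_seat 0.6 [ 507.9 -299.6   10.6]
top short_board_seat 0.57 [495.8  -0.7   6.7]
top long_board_seat 0.63 [ 491.8 -400.3    5.8]
top chisel_mid 0.7 [ 509.2 -301.5    9.1]
top glue_mid 0.73 [690.7  89.9  46.8]
top glue_mid 0.44 [ 521.2 -192.1   10.8]
scene slip_center 0.79 [484.8 192.8  86.6]
scene puck_center 0.72 [484.4 192.5  65.1]
scene short_stone_center 0.67 [484.8 198.2  35.6]
scene long_stone_center 0.9 [272.9 324.2  14.4]
scene long_stone_center 0.89 [ 335.2 -127.1   13.6]
scene long_stone_center 0.8 [652.9 404.2  11. ]
scene long_stone_center 0.67 [476.2 198.6  14.7]
scene slip_board_seat 0.61 [ 516.7 -193.6   12.9]
scene dish_seat 0.75 [470.3 398.7  13. ]
scene short_board_seat 0.81 [493.4  -1.    8.4]
scene long_board_seat 0.76 [ 484.3 -396.5    8.4]
scene chisel_mid 0.59 [ 505.  -302.1   11.2]
scene glue_mid 0.93 [687.3  90.7  56.2]
```

Run:
```python
from h import *
zt={"slip_board_seat":10,"dish_seat":12,"short_board_seat":10,"long_board_seat":10}
for cam in ["top","scene"]:
    im=arm.get_image(cam);ci=arm.camera_info(cam)
    for n in ["slip_board_seat","dish_seat","short_board_seat","long_board_seat","long_stone_center","short_stone_center","slip_center","puck_center"]:
        rr=arm.regions_of(cam,n)[:4]
        print(cam,n,[(round(r["confidence"],2),np.argwhere(r["mask"]).mean(0).round(0)[::-1],int(r["mask"].sum())) for r in rr])
        for k,r in enumerate(rr):
            np.save(f"mask_{cam}_{n}_{k}.npy",r["mask"])
    print(im.shape)
im=cv2.imread("pics/top0.png");a=cv2.resize(im[140:300,100:300],None,fx=4,fy=4,interpolation=cv2.INTER_CUBIC);cv2.imwrite("pics/topA.png",a[:600])
im=cv2.imread("pics/scene0.png");a=cv2.resize(im[180:340,200:400][:,:],None,fx=4,fy=4,interpolation=cv2.INTER_CUBIC);cv2.imwrite("pics/scA.png",a[:600])
a=cv2.resize(im[220:340,360:560],None,fx=4,fy=4,interpolation=cv2.INTER_CUBIC);cv2.imwrite("pics/scB.png",a)
```

```text
top slip_board_seat [(0.67, array([396., 228.]), 647)]
top dish_seat [(0.76, array([156., 242.]), 1018)]
top short_board_seat [(0.97, array([317., 236.]), 1852), (0.34, array([234., 240.]), 531)]
top long_board_seat [(0.73, array([480., 242.]), 2975)]
top long_stone_center [(0.96, array([160., 170.]), 1536), (0.67, array([369., 304.]), 1721), (0.64, array([236., 254.]), 527)]
top short_stone_center [(0.89, array([235., 239.]), 631)]
top slip_center [(0.72, array([231., 236.]), 223)]
top puck_center [(0.74, array([233., 235.]), 246), (0.27, array([282., 155.]), 312)]
(480, 640, 3)
scene slip_board_seat [(0.56, array([237., 248.]), 661)]
scene dish_seat [(0.61, array([514., 307.]), 1378)]
scene short_board_seat [(0.77, array([322., 264.]), 1906)]
scene long_board_seat [(0.67, array([166., 221.]), 2176)]
scene long_stone_center [(0.93, array([297., 208.]), 1252), (0.84, array([485., 236.]), 1761), (0.81, array([516., 387.]), 4158), (0.65, array([414., 300.]), 543)]
scene short_stone_center [(0.75, array([415., 285.]), 604), (0.72, array([514., 307.]), 1364)]
scene slip_center [(0.5, array([418., 255.]), 244)]
scene puck_center [(0.8, array([417., 267.]), 554), (0.55, array([322., 265.]), 1935)]
(480, 640, 3)
```

```bash
cat > fit.py <<'E'
from h import *
from scipy.optimize import minimize
S=4
def raster(ci,parts):
    m=np.zeros((480*S,640*S),np.uint8)
    for P in parts:
        q=proj(ci,P);h=cv2.convexHull(((q+.5)*S).astype(np.float32))
        cv2.fillConvexPoly(m,np.round(h).astype(np.int32),255)
    return cv2.resize(m,(640,480),interpolation=cv2.INTER_AREA)/255.
def board(L,W,x,y,a):
    c,s=np.cos(a),np.sin(a);k=L/2-6
    return [box(L,W,0,10,x,y,a)]+[box(12,W,0,18,x+c*k*g,y+s*k*g,a) for g in(-1,1)]
def cyl(D,z0,z1,x,y): 
    t=np.linspace(0,2*np.pi,48,endpoint=False)
    return [[x+D/2*np.cos(u),y+D/2*np.sin(u),z] for z in(z0,z1) for u in t]
def fit(f,masks,p0,step):
    cis={c:arm.camera_info(c) for c in masks}
    def cost(p):
        e=0
        for c,m in masks.items(): e+=np.abs(raster(cis[c],f(p))-m).sum()/m.sum()
        return e
    sim=np.array([p0]+[np.array(p0)+np.eye(len(p0))[i]*step[i] for i in range(len(p0))])
    r=minimize(cost,p0,method="Nelder-Mead",options=dict(initial_simplex=sim,xatol=.05,fatol=1e-4,maxiter=400))
    return r.x,r.fun
E
python3 - <<'E'
from fit import *
def M(c,n,k=0):return np.load(f"mask_{c}_{n}_{k}.npy").astype(float)
for n,L,W,p in [("slip_board_seat",90,42,(519,-194)),("short_board_seat",149,76,(495,-1)),("long_board_seat",204,82,(488,-398))]:
  for cams in (["top"],["scene"],["top","scene"]):
    best=min((fit(lambda q:board(L,W,q[0],q[1],q[2]/50),{c:M(c,n) for c in cams},[*p,a*50],[8,8,10]) for a in(-.4,-.1,.2)),key=lambda r:r[1])
    print(n,cams,best[0][:2].round(1),"deg",np.degrees(best[0][2]/50).round(2),round(best[1],3))
for cams in (["top"],["scene"],["top","scene"]):
    b=fit(lambda q:[cyl(88,0,14,*q)],{c:M(c,"dish_seat") for c in cams},[471,400],[8,8]);print("dish",cams,b[0].round(1),round(b[1],3))
# stack by grey
import sys
G={}
for c,roi in (("top",(205,200,265,285)),("scene",(385,235,450,325))):
    im=cv2.imread(f"pics/{c}0.png");h=cv2.cvtColor(im,cv2.COLOR_BGR2HSV)
    m=(h[:,:,1]<75);k=np.zeros_like(m);x0,y0,x1,y1=roi;k[y0:y1,x0:x1]=1
    m&=k>0;n,l,st,_=cv2.connectedComponentsWithStats(m.astype(np.uint8));m=l==1+st[1:,4].argmax();G[c]=m.astype(float);print(c,st[1:,4].max())
    cv2.imwrite(f"pics/grey_{c}.png",cv2.resize((m*255).astype(np.uint8)[y0:y1,x0:x1],None,fx=5,fy=5))
# stack params: xy common? separate
def st(q):
    return [box(160,62,0,25,q[0],q[1],q[2]/50),box(105,56,25,47,q[3],q[4],q[5]/50),cyl(54,47,77,q[6],q[7]),box(46,22,77,95,q[8],q[9],q[10]/50)]
p0=[478,197,2,484,198,2,486,196,485,194,2]
b=fit(st,G,p0,[5,5,4,5,5,4,5,5,5,5,4])
b=fit(st,G,b[0],[3,3,4,3,3,4,3,3,3,3,4])
print(b[0].round(1),(np.degrees(b[0][[2,5,10]]/50)).round(1),b[1])
E
```

```text
slip_board_seat ['top'] [ 522.1 -196. ] deg -22.05 0.053
slip_board_seat ['scene'] [ 516.6 -197.9] deg -22.51 0.076
slip_board_seat ['top', 'scene'] [ 519.3 -196.4] deg -21.93 0.229
short_board_seat ['top'] [4.964e+02 2.000e-01] deg -2.62 0.033
short_board_seat ['scene'] [491.1  -1.2] deg -3.04 0.03
short_board_seat ['top', 'scene'] [494.4  -0.5] deg -2.48 0.114
long_board_seat ['top'] [ 489.9 -401.2] deg -14.67 0.029
long_board_seat ['scene'] [ 486.1 -403.4] deg -13.71 0.033
long_board_seat ['top', 'scene'] [ 487.5 -402.2] deg -14.15 0.101
dish ['top'] [473.7 399.3] 0.051
dish ['scene'] [469.2 398.3] 0.035
dish ['top', 'scene'] [471.2 398.4] 0.145
top 1798
scene 1958
[474.5 200.1   7.1 486.4 198.2   6.3 481.  197.  481.6 192.7   1.3] [8.2 7.2 1.5] 0.11317855336780674
```

Run:
```python
import cv2
im=cv2.imread("pics/top0.png");cv2.imwrite("pics/topB.png",cv2.resize(im[195:290,190:290],None,fx=6,fy=6,interpolation=cv2.INTER_CUBIC))
im=cv2.imread("pics/scene0.png");cv2.imwrite("pics/scC.png",cv2.resize(im[230:325,370:470],None,fx=6,fy=6,interpolation=cv2.INTER_CUBIC))
```

```text
(no output)
```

View pics/topB.png

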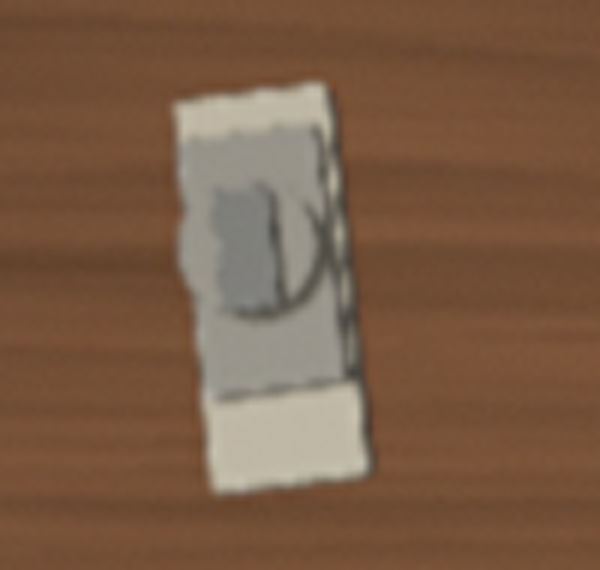

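View pics/scC.png

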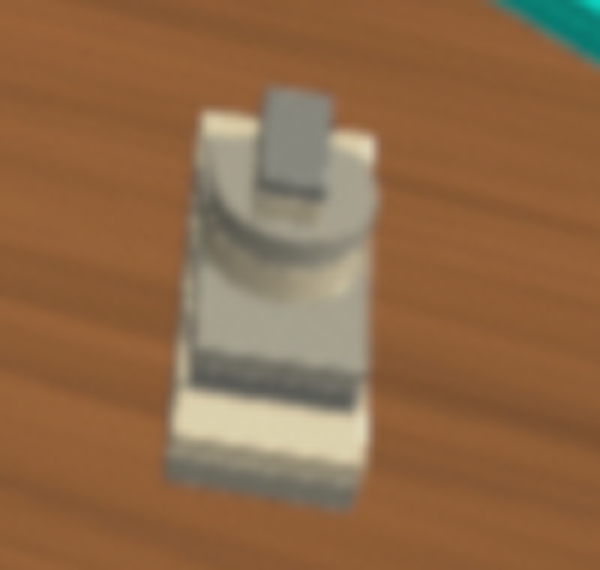

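```bash
python3 -c "
from h import *
go(482,195,220,np.radians(97))"
```

```text
Traceback (most recent call last):
  File "h.py", line 22, in go
    print("shift mm",d.round(1),"roll deg",round(roll,1),"j6",s["joints"][5].round(2),"yaw_y",np.degrees(np.arctan2(M[1,1],M[0,1])).round(1),"tilt",M[:,2].round(4), "F",s["contact_force"].round(1),"w",s["gripper_width"].round(1),"t",s["clock"])
                                                                                                                                                                                                         ^^^^^^^^^^^^^^^^^^^^^^^^
AttributeError: 'float' object has no attribute 'round'
```

```bash
sed -i 's/s\["gripper_width"\].round(1)/round(s["gripper_width"],1)/' h.py; python3 -c "
from h import *
go(482,195,220,np.radians(97))"
```

```text
shift mm [405.2 299.2  11.3] roll deg -23.8 j6 -0.26 yaw_y -106.8 tilt [-0.  0. -1.] F [-0.7  0.1 -1.3] w 84.9 t 2.15
```

{"op": "arm_command", "data": {
  "commands": [0.04, 0.03, 0, 0, 0.04, 0.03, 0, 0, 0.04, 0.03, 0, 0, 0.04, 0.03, 0, 0, 0.04, 0.03, 0, 0]
}}

```text
clock: 2.65
position: [328.3, 398.7, 230.0]
ee_rot: [0.99, -0.141, 0.0, -0.001]
contact_force: [1.7, 0.3, 0.4]
gripper_width: 85.3
```

{"op": "arm_command", "data": {
  "commands": [0.04, 0.03, 0, 0, 0.04, 0.03, 0, 0, 0.04, 0.03, 0, 0, 0.04, 0.03, 0, 0, 0.04, 0.03, 0, 0]
}}

```text
clock: 3.15
position: [477.6, 198.0, 231.9]
ee_rot: [0.99, -0.139, 0.002, -0.003]
contact_force: [1.4, -0.1, -0.8]
gripper_width: 85.9
```

{"op": "arm_command", "data": {
  "commands": [0, 0, 0, -8, 0, 0, 0, -8, 0, 0, 0, -8, 0, 0, 0, 0, 0, 0, 0, 0]
}}

```text
clock: 3.65
position: [481.4, 190.9, 232.3]
ee_rot: [0.998, 0.069, 0.003, -0.002]
contact_force: [-0.0, -0.5, -0.0]
gripper_width: 85.5
```

```bash
python3 -c "
from h import *
go(482,195,220,np.radians(97))"
```

```text
shift mm [ 1.1 -4.  12.3] roll deg 0.9 j6 1.02 yaw_y -82.1 tilt [ 0.0058  0.0043 -1.    ] F [-0.  -0.5 -0. ] w 85.5 t 3.65
```

Run:
```python
from h import *
ci=arm.camera_info("wrist");im=arm.get_image("wrist");cv2.imwrite("pics/w1.png",im[:,:,::-1]);np.save("w1T.npy",ci["world_from_camera"]);print(ci["world_from_camera"].round(3))
T=ci["world_from_camera"]
for n in ["slip_center","puck_center","short_stone_center","long_stone_center"]:
    for r in arm.place_of("wrist",n)[:3]: print(n,round(r["confidence"],2),(T[:3,:3]@r["centre"]+T[:3,3]).round(1))
```

```text
[[ 1.38000e-01 -9.42000e-01 -3.06000e-01  5.60265e+02]
 [-9.90000e-01 -1.32000e-01 -3.80000e-02  2.01004e+02]
 [-4.00000e-03  3.08000e-01 -9.51000e-01  3.75488e+02]
 [ 0.00000e+00  0.00000e+00  0.00000e+00  1.00000e+00]]
slip_center 0.88 [477.1 197.2  82.5]
puck_center 0.95 [484.2 197.6  65.9]
long_stone_center 0.83 [ 336.1 -126.4   12.1]
long_stone_center 0.77 [659.3 399.7  14.9]
```

View pics/w1.png

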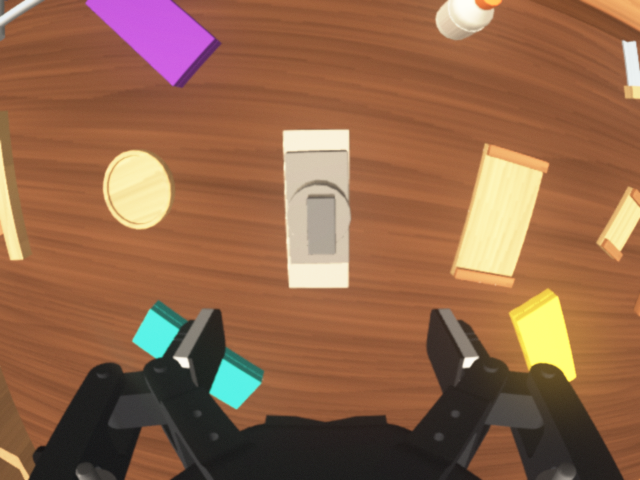

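Run:
```python
import cv2
im=cv2.imread("pics/w1.png")[120:300,270:370];im=cv2.resize(im,None,fx=4,fy=4,interpolation=cv2.INTER_CUBIC)
cv2.imwrite("pics/w1z.png",im[:600]);cv2.imwrite("pics/w1z2.png",im[300:])
```

```text
(no output)
```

View pics/w1z.png

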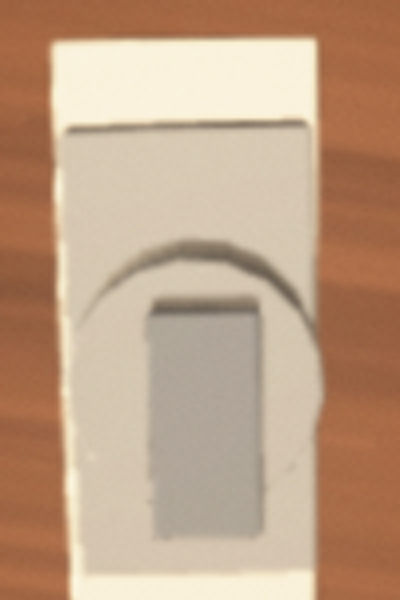

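```bash
cat >> h.py <<'E'
def wback(T,px,z,K=None):
    K=arm.camera_info("wrist")["camera_matrix"] if K is None else K
    px=np.atleast_2d(px).astype(float);d=px-K[:2,2];r=np.hypot(*d.T);th=r/K[0,0]
    u=d/np.maximum(r,1e-9)[:,None]
    v=np.c_[u*np.sin(th)[:,None],np.cos(th)]@T[:3,:3].T
    s=(z-T[2,3])/v[:,2];return (T[:3,3]+v*s[:,None])[:,:2]
def rect(P): # far-left, far-right, near-right, near-left (x fwd, left = +y)
    print(" centre",P.mean(0).round(1),"len",np.linalg.norm(P[0]-P[3]).round(1),np.linalg.norm(P[1]-P[2]).round(1),"wid",np.linalg.norm(P[0]-P[1]).round(1),np.linalg.norm(P[3]-P[2]).round(1),"ang",[np.degrees(np.arctan2(*(a)[::-1])).round(1) for a in (P[0]-P[3],P[1]-P[2],(P[0]-P[1])@np.array([[0,-1],[1,0]]))])
E
python3 - <<'E'
from h import *
T=np.load("w1T.npy")
rect(wback(T,[(307,198.2),(334.5,197.5),(335.75,253.2),(308.5,254.2)],95))
rect(wback(T,[(286.5,152.7),(346.8,151),(348.8,262.5),(291,263.2)],47))
rect(wback(T,[(283.2,130.5),(349,129.8),(349,288),(290,288)],25))
print(wback(T,[(287.5,213),(350.5,216),(319,184.5)],77))
# boards
rect(wback(T,[(485,145),(548,162),(514,286),(451,277)],18))
E
```

```text
centre [481.7 194.5] len 45.7 45.4 wid 21.1 21.9 ang [np.float64(8.6), np.float64(9.6), np.float64(9.4)]
 centre [483.9 198.5] len 104.0 104.6 wid 53.1 54.9 ang [np.float64(8.8), np.float64(9.8), np.float64(9.3)]
 centre [475.  198.3] len 160.0 160.1 wid 61.3 61.5 ang [np.float64(8.8), np.float64(8.8), np.float64(8.2)]
[[484.23010026 223.52922208]
 [488.8809656  171.47147236]
 [511.39638879 200.82516035]]
 centre [495.5   2.3] len 145.3 146.6 wid 80.8 83.3 ang [np.float64(-1.8), np.float64(-0.8), np.float64(-0.6)]
```

```bash
python3 -c "
from h import *
go(481.7,194.5,80,np.radians(99))"
```

```text
shift mm [-1.000e-01 -2.800e+00  1.522e+02] roll deg -0.9 j6 1.02 yaw_y -81.9 tilt [ 0.0057  0.0043 -1.    ] F [-0.5  0.1  0.7] w 85.5 t 3.9
```

{"op": "arm_command", "data": {
  "commands": [0, -0.003, 0.03, -1, 0, 0, 0.03, 0, 0, 0, 0.03, 0, 0, 0, 0.02, 0, 0, 0, 0.01, 0],
  "jaw": 0.6
}}

```text
clock: 4.4
position: [484.0, 197.5, 111.8]
ee_rot: [0.997, 0.079, 0.007, -0.004]
contact_force: [0.8, 0.3, 0.1]
gripper_width: 51.1
```

```bash
python3 -c "
from h import *
go(481.7,194.5,80,np.radians(99))"
```

```text
shift mm [-3.2  2.8 31.8] roll deg 0.1 j6 1.03 yaw_y -80.9 tilt [ 0.0138  0.0096 -0.9999] F [0.8 0.3 0.1] w 51.1 t 4.4
```

{"op": "arm_command", "data": {
  "commands": [-0.003, 0.003, 0.01, 0, 0, 0, 0.01, 0, 0, 0, 0.006, 0, 0, 0, 0.003, 0, 0, 0, 0, 0]
}}

```text
clock: 4.9
position: [482.5, 194.8, 81.5]
ee_rot: [0.997, 0.079, 0.008, -0.004]
contact_force: [0.1, -0.7, -0.4]
gripper_width: 51.4
```

```bash
python3 -c "
from h import *
go(481.7,194.5,80,np.radians(99))
im=arm.get_image('wrist');cv2.imwrite('pics/w2.png',im[:,:,::-1])"
```

```text
shift mm [-0.9  0.2  1.4] roll deg 0.1 j6 1.03 yaw_y -80.9 tilt [ 0.0153  0.0102 -0.9998] F [ 0.1 -0.7 -0.4] w 51.4 t 4.9
```

View pics/w2.png

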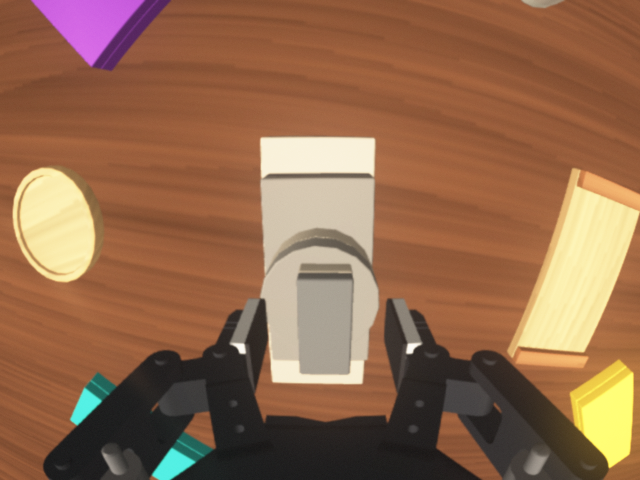

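The slip at (325,322) is centred between the fingers at (250,340) and (400,340). I close the jaws.

{"op": "arm_command", "data": {
  "commands": [-0.001, 0, 0, 0, 0, 0, 0, 0, 0, 0, 0, 0, 0, 0, 0, 0, 0, 0, 0, 0],
  "jaw": 0
}}

```text
clock: 5.45
position: [482.6, 195.6, 83.5]
ee_rot: [0.997, 0.079, 0.01, -0.006]
contact_force: [0.2, -0.3, 0.3]
gripper_width: 20.0
```

{"op": "arm_command", "data": {
  "commands": [0, 0, 0, 0, 0, 0, 0, 0, 0, 0, -0.01, 0, 0, 0, -0.03, 0, 0, 0, -0.04, 0]
}}

```text
clock: 5.95
position: [477.8, 192.1, 160.8]
ee_rot: [0.997, 0.078, 0.004, -0.002]
contact_force: [1.4, 0.3, -0.8]
gripper_width: 20.3
```

```bash
python3 -c "
from h import *
go(519.3,-196.4,160,np.radians(68))
im=arm.get_image('wrist');cv2.imwrite('pics/w3.png',im[:,:,::-1])"
```

```text
shift mm [-19.8 390.2  -0.6] roll deg 31.0 j6 1.03 yaw_y -81.0 tilt [ 0.0069  0.0044 -1.    ] F [ 1.4  0.3 -0.8] w 20.3 t 5.95
```

View pics/w3.png

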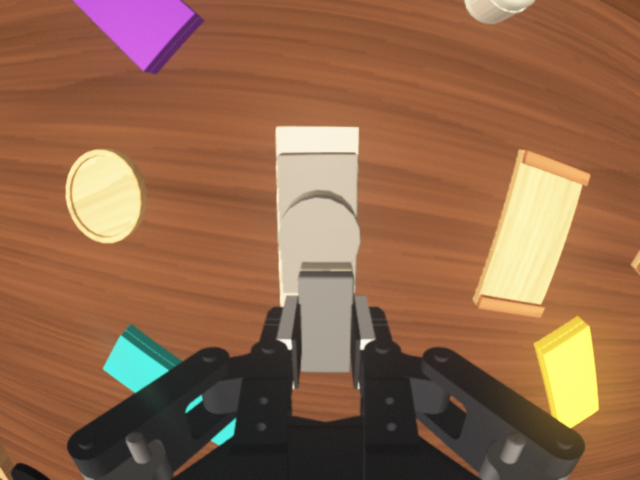

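{"op": "arm_command", "data": {
  "commands": [-0.002, 0.02, 0, 0, -0.002, 0.04, 0, 0, -0.002, 0.045, 0, 0, -0.002, 0.045, 0, 0, -0.002, 0.045, 0, 0]
}}

```text
clock: 6.5
position: [507.9, 1.1, 174.7]
ee_rot: [0.996, 0.086, 0.019, -0.009]
contact_force: [0.2, 0.1, -0.2]
gripper_width: 20.3
```

{"op": "arm_command", "data": {
  "commands": [-0.002, 0.045, 0, 0, -0.002, 0.045, 0, 0, -0.002, 0.045, 0, 0, -0.002, 0.04, 0, 0, -0.002, 0.02, 0, 0]
}}

```text
clock: 7.0
position: [532.4, -203.4, 175.8]
ee_rot: [0.996, 0.085, 0.023, -0.008]
contact_force: [0.4, 0.5, -0.8]
gripper_width: 20.5
```

{"op": "arm_command", "data": {
  "commands": [0, 0, 0, 8, 0, 0, 0, 8, 0, 0, 0, 8, 0, 0, 0, 7, 0, 0, 0, 0]
}}

```text
clock: 7.5
position: [532.3, -208.7, 178.1]
ee_rot: [0.98, -0.198, 0.021, -0.014]
contact_force: [0.2, 0.1, -0.6]
gripper_width: 20.4
```

```bash
cat > look.py <<'E'
from h import *
import sys
n=sys.argv[1]
ci=arm.camera_info("wrist");im=arm.get_image("wrist");cv2.imwrite(f"pics/{n}.png",im[:,:,::-1]);np.save(f"{n}T.npy",ci["world_from_camera"])
E
python3 look.py w4; python3 -c "
from h import *
go(519.3,-196.4,100,np.radians(68))"
```

```text
shift mm [-19.7  -3.5  77.7] roll deg -0.7 j6 1.29 yaw_y -112.7 tilt [ 0.047   0.0181 -0.9987] F [-0.1 -0.1  0.7] w 20.0 t 7.55
```

View pics/w4.png

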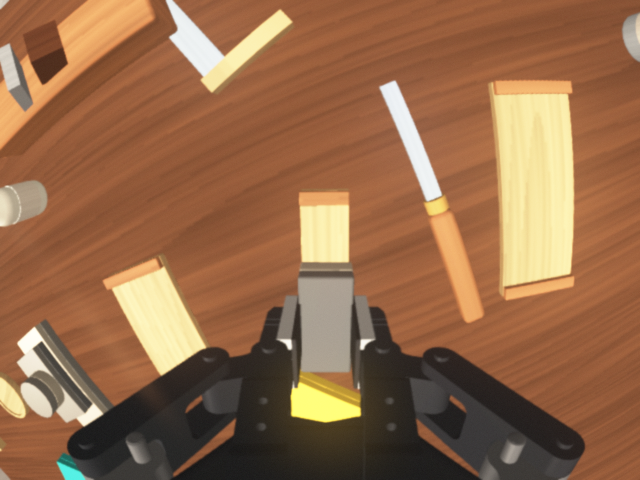

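{"op": "arm_command", "data": {
  "commands": [-0.004, -0.001, 0, 0, -0.004, -0.001, 0, 0, -0.004, -0.001, 0, 0, -0.004, 0, 0, 0, -0.003, 0, 0, -0.7]
}}

```text
clock: 8.05
position: [514.7, -197.4, 178.1]
ee_rot: [0.982, -0.188, 0.022, -0.013]
contact_force: [0.5, -0.0, -0.7]
gripper_width: 20.3
```

```bash
python3 -c "
from h import *
go(519.3,-196.4,100,np.radians(68))"
```

```text
shift mm [ 1.   0.1 78.2] roll deg 0.4 j6 1.29 yaw_y -111.6 tilt [ 0.0476  0.0181 -0.9987] F [ 0.5 -0.  -0.7] w 20.3 t 8.05
```

{"op": "arm_command", "data": {
  "commands": [0, 0, 0.01, 0, 0, 0, 0.01, 0, 0, 0, 0.01, 0, 0, 0, 0.01, 0, 0, 0, 0.01, 0]
}}

```text
clock: 8.55
position: [517.2, -196.3, 124.8]
ee_rot: [0.982, -0.187, 0.022, -0.013]
contact_force: [0.2, 0.4, 0.2]
gripper_width: 20.0
```

```bash
python3 -c "
from h import *
go(519.3,-196.4,100,np.radians(68))"
```

```text
shift mm [ 1.   0.2 24.8] roll deg 0.5 j6 1.3 yaw_y -111.5 tilt [ 0.0491  0.0179 -0.9986] F [0.2 0.4 0.2] w 20.0 t 8.55
```

{"op": "arm_command", "data": {
  "commands": [0, 0, 0.012, 0, 0, 0, 0.012, 0, 0, 0, 0.012, 0, 0, 0, 0.012, 0, 0, 0, 0.01, 0]
}}

```text
clock: 9.05
position: [519.8, -195.2, 60.3]
ee_rot: [0.982, -0.187, 0.021, -0.013]
contact_force: [-0.2, -0.5, -0.1]
gripper_width: 20.5
```

```bash
python3 look.py w5; python3 -c "
from h import *
go(519.3,-196.4,17,np.radians(68))"
```

```text
shift mm [-0.3  2.5 41.6] roll deg 0.4 j6 1.3 yaw_y -111.6 tilt [ 0.0433  0.0188 -0.9989] F [-0.2  0.2 -1. ] w 20.0 t 9.1
```

View pics/w5.png

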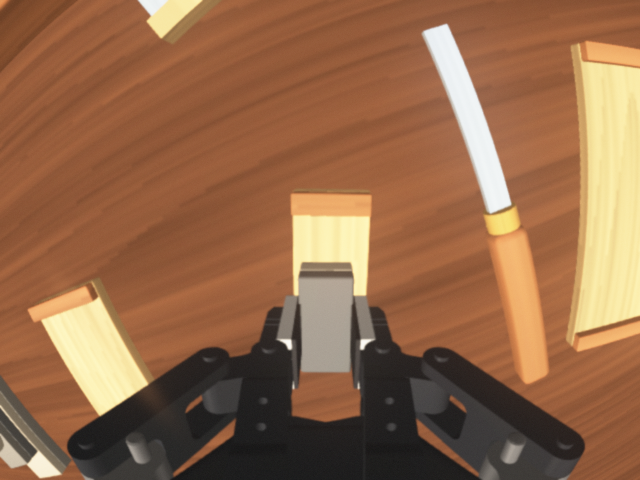

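Run:
```python
from h import *
T=np.load("w5T.npy")
P=wback(T,[(291.5,193.5),(371,193.5),(291.5,215),(370.5,215)],18);print(P.round(1),P[:2].mean(0),"exp",519.3+45*np.cos(.384),-196.4-45*np.sin(.384))
print(P[2:].mean(0), "exp inner",519.3+33*np.cos(.384),-196.4-33*np.sin(.384))
T=np.load("w4T.npy")
P=wback(T,[(299.5,193.),(349,193)],18);print(P.round(1),P[:2].mean(0))
```

```text
[[ 569.4 -194.7]
 [ 554.7 -232.7]
 [ 558.9 -190.4]
 [ 544.2 -228.6]] [ 562.03355336 -213.71149145] exp 561.0228087756672 -213.25844678103837
[ 551.56974796 -209.47450422] exp inner 549.8967264354893 -208.76286097276147
[[ 568.5 -194.5]
 [ 552.7 -232.6]] [ 560.56985019 -213.55321438]
```

{"op": "arm_command", "data": {
  "commands": [0, 0.001, 0.01, 0, 0, 0.001, 0.01, 0, 0, 0, 0.008, 0, 0, 0, 0.004, 0, 0, 0, 0, 0]
}}

```text
clock: 9.6
position: [519.8, -196.5, 23.5]
ee_rot: [0.982, -0.187, 0.02, -0.013]
contact_force: [-0.1, 0.2, -1.0]
gripper_width: 20.1
```

```bash
python3 -c "
from h import *
go(519.3,-196.4,17,np.radians(68))"
```

```text
shift mm [-0.7  0.3  6.5] roll deg 0.4 j6 1.31 yaw_y -111.6 tilt [ 0.0436  0.0185 -0.9989] F [-0.1  0.2 -1. ] w 20.1 t 9.6
```

{"op": "arm_command", "data": {
  "commands": [0, 0, 0.003, 0, 0, 0, 0.002, 0, 0, 0, 0, 0, 0, 0, 0, 0, 0, 0, 0, 0]
}}

```text
clock: 10.1
position: [521.1, -196.5, 19.4]
ee_rot: [0.982, -0.187, 0.021, -0.013]
contact_force: [0.8, -0.2, -0.3]
gripper_width: 19.9
```

{"op": "arm_command", "data": {
  "commands": [0, 0, 0.001, 0, 0, 0, 0.001, 0, 0, 0, 0, 0, 0, 0, 0, 0, 0, 0, 0, 0]
}}

```text
clock: 10.6
position: [521.4, -196.5, 17.6]
ee_rot: [0.982, -0.187, 0.022, -0.013]
contact_force: [0.4, 0.0, -0.8]
gripper_width: 20.6
```

{"op": "arm_command", "data": {
  "commands": [-0.001, 0, 0.001, 0, 0, 0, 0, 0, 0, 0, 0, 0, 0, 0, 0, 0, 0, 0, 0, 0]
}}

```text
clock: 11.1
position: [520.6, -196.1, 16.7]
ee_rot: [0.982, -0.187, 0.022, -0.013]
contact_force: [0.4, -0.7, 0.2]
gripper_width: 20.1
```

{"op": "arm_command", "data": {
  "commands": [0, 0, 0.001, 0, 0, 0, 0, 0, 0, 0, 0, 0, 0, 0, 0, 0, 0, 0, 0, 0]
}}

```text
clock: 11.6
position: [520.7, -196.2, 16.6]
ee_rot: [0.982, -0.187, 0.022, -0.013]
contact_force: [-0.2, 1.2, 1.7]
gripper_width: 20.5
```

{"op": "arm_command", "data": {
  "commands": [0, 0, 0, 0, 0, 0, 0, 0, 0, 0, 0, 0, 0, 0, 0, 0, 0, 0, 0, 0],
  "jaw": 0.5
}}

```text
clock: 12.1
position: [520.8, -196.1, 16.2]
ee_rot: [0.982, -0.187, 0.022, -0.013]
contact_force: [-0.3, 0.9, -0.2]
gripper_width: 42.7
```

{"op": "arm_command", "data": {
  "commands": [0, 0, -0.01, 0, 0, 0, -0.015, 0, 0, 0, -0.03, 0, 0, 0, -0.04, 0, 0, 0, -0.04, 0],
  "jaw": 0.5
}}

```text
clock: 12.6
position: [510.4, -198.1, 151.4]
ee_rot: [0.982, -0.187, 0.015, -0.013]
contact_force: [1.7, -1.2, 1.2]
gripper_width: 42.9
```

```bash
python3 look.py w6; python3 -c "
from h import *
go(485,197.5,140,np.radians(98))"
```

```text
shift mm [-173.7 -357.9   24. ] roll deg -29.4 j6 1.3 yaw_y -111.4 tilt [ 0.0474  0.0153 -0.9988] F [1.6 0.5 4.5] w 42.6 t 12.65
```

View pics/w6.png

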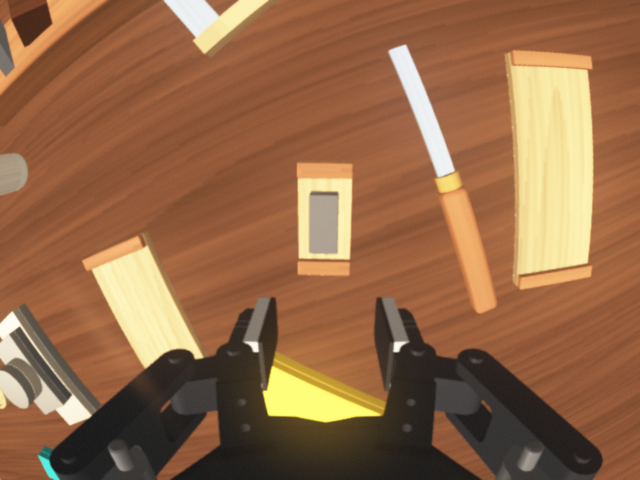

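Run:
```python
from h import *
T=np.load("w6T.npy")
rect(wback(T,[(309.5,193.5),(338.5,193.5),(337,253.5),(309,253.5)],28))
rect(wback(T,[(298,165),(352.5,165),(349.5,274.5),(298,274.5)],18))
```

```text
centre [ 520.4 -196.6] len 46.3 46.2 wid 21.2 21.4 ang [np.float64(-22.7), np.float64(-22.5), np.float64(-21.3)]
 centre [ 519.6 -196.7] len 87.9 87.5 wid 40.8 41.6 ang [np.float64(-22.7), np.float64(-22.1), np.float64(-21.4)]
```

{"op": "arm_command", "data": {
  "commands": [-0.019, -0.04, 0, 0, -0.019, -0.04, 0, 0, -0.019, -0.04, 0, 0, -0.019, -0.04, 0, 0, -0.019, -0.04, 0, 0],
  "jaw": 1
}}

```text
clock: 13.15
position: [502.8, 23.1, 170.2]
ee_rot: [0.981, -0.192, 0.03, -0.014]
contact_force: [0.9, -0.7, 0.2]
gripper_width: 84.9
```

{"op": "arm_command", "data": {
  "commands": [-0.019, -0.04, 0, 0, -0.019, -0.04, 0, 0, -0.019, -0.04, 0, 0, 0, 0, 0, 0, 0, 0, 0, 0]
}}

```text
clock: 13.65
position: [493.6, 166.4, 176.1]
ee_rot: [0.982, -0.187, 0.033, -0.016]
contact_force: [-0.4, -0.2, 0.5]
gripper_width: 85.3
```

```bash
python3 -c "
from h import *
go(485,197.5,140,np.radians(98))"
```

```text
shift mm [-21.6 -24.1  36. ] roll deg -29.5 j6 0.52 yaw_y -111.5 tilt [ 0.0718  0.0195 -0.9972] F [-0.4 -0.2  0.5] w 85.3 t 13.65
```

{"op": "arm_command", "data": {
  "commands": [0, 0, -0.04, 0, 0, 0, -0.04, 0, 0, 0, -0.04, 0, 0, 0, 0, 0, 0, 0, 0, 0]
}}

```text
clock: 14.15
position: [483.8, 158.6, 300.2]
ee_rot: [0.981, -0.19, 0.033, -0.015]
contact_force: [0.6, -0.2, -0.9]
gripper_width: 85.2
```

```bash
python3 -c "
from h import *
go(485,197.5,140,np.radians(98));print(arm.read_state()['position'],arm.read_state()['joints'])"
```

```text
shift mm [-22.8 -29.7 160.6] roll deg -29.9 j6 0.52 yaw_y -111.9 tilt [ 0.0696  0.0176 -0.9974] F [ 0.6 -0.2 -0.9] w 85.2 t 14.15
[483.81289263 158.61065735 300.23855766] [ 0.65338634  0.10311419 -0.21010274  0.03049482 -1.1916508   0.523486  ]
```

{"op": "arm_command", "data": {
  "commands": [0, 0, 0.01, 0, 0, 0, 0.01, 0, 0, 0, 0.01, 0, 0, 0, 0.01, 0, 0, 0, 0.01, 0]
}}

```text
clock: 14.65
position: [486.2, 156.6, 243.3]
ee_rot: [0.981, -0.192, 0.03, -0.013]
contact_force: [-0.9, 0.6, 0.1]
gripper_width: 85.3
```

```bash
python3 -c "
from h import *
go(485,197.5,140,np.radians(98));print(arm.read_state()['position'],arm.read_state()['joints'])"
```

```text
shift mm [-22.2 -33.5 103.6] roll deg -30.1 j6 0.52 yaw_y -112.1 tilt [ 0.0647  0.0146 -0.9978] F [-0.9  0.6  0.1] w 85.3 t 14.65
[486.17902128 156.61817993 243.28226973] [ 0.64649223  0.14656995 -0.30383721  0.03132835 -1.06007513  0.52285512]
```

{"op": "arm_command", "data": {
  "commands": [0, 0, 0, -8, 0, 0, 0, -8, 0, 0, 0, -8, 0, 0, 0, -6, 0, 0, 0, 0]
}}

```text
clock: 15.15
position: [484.0, 155.6, 234.4]
ee_rot: [0.997, 0.079, 0.027, -0.001]
contact_force: [-0.1, 0.4, -0.9]
gripper_width: 85.2
```

```bash
python3 -c "
from h import *
go(485,197.5,140,np.radians(98));print(arm.read_state()['position'])"
```

```text
shift mm [  2.5 -41.3  94.6] roll deg 1.0 j6 1.07 yaw_y -81.0 tilt [ 0.0532  0.0072 -0.9986] F [-0.1  0.4 -0.9] w 85.2 t 15.15
[484.0180851  155.61828095 234.38208358]
```

{"op": "arm_command", "data": {
  "commands": [-0.045, 0, 0, 0, -0.045, 0, 0, 0, 0, 0, 0, 0, 0, 0, 0, 0, 0, 0, 0, 0]
}}

```text
clock: 15.65
position: [392.5, 140.8, 225.0]
ee_rot: [0.997, 0.073, 0.024, 0.0]
contact_force: [-0.0, -0.8, -0.2]
gripper_width: 85.5
```

```bash
python3 -c "
from h import *
go(485,197.5,140,np.radians(98));print(arm.read_state()['position'])"
```

```text
shift mm [ 95.5 -42.9  89.5] roll deg 0.4 j6 0.94 yaw_y -81.6 tilt [ 0.0486  0.0029 -0.9988] F [-0.  -0.8 -0.2] w 85.5 t 15.65
[392.52683934 140.82864846 224.9848138 ]
```

{"op": "arm_command", "data": {
  "commands": [0.045, 0, 0, 0, 0.045, 0, 0, 0, 0, 0, 0, 0, 0, 0, 0, 0, 0, 0, 0, 0]
}}

```text
clock: 16.15
position: [486.9, 154.4, 227.1]
ee_rot: [0.997, 0.071, 0.023, 0.001]
contact_force: [0.2, 0.2, 0.2]
gripper_width: 85.1
```

```bash
python3 -c "
from h import *
go(485,197.5,140,np.radians(98));print(arm.read_state()['position'])"
```

```text
shift mm [  0.1 -43.4  87. ] roll deg 0.1 j6 1.06 yaw_y -81.9 tilt [ 0.0469  0.0015 -0.9989] F [0.2 0.2 0.2] w 85.1 t 16.15
[486.90083613 154.4017558  227.1093767 ]
```

{"op": "arm_command", "data": {
  "commands": [0, -0.01, 0.01, 0, 0, -0.01, 0.01, 0, 0, -0.01, 0.01, 0, 0, -0.008, 0.01, 0, 0, -0.004, 0.01, 0]
}}

```text
clock: 16.65
position: [481.0, 199.6, 174.3]
ee_rot: [0.997, 0.071, 0.024, 0.0]
contact_force: [0.2, -0.3, -0.3]
gripper_width: 85.3
```

```bash
python3 look.py w7; python3 -c "
from h import *
go(485,197.5,58,np.radians(98));print(arm.read_state()['position'])"
```

```text
shift mm [ -0.5   1.9 114.4] roll deg 0.1 j6 0.97 yaw_y -81.9 tilt [ 0.0454  0.0016 -0.999 ] F [-1.3 -0.7 -2. ] w 85.3 t 16.7
[480.00412363 199.21432206 172.31484547]
```

View pics/w7.png

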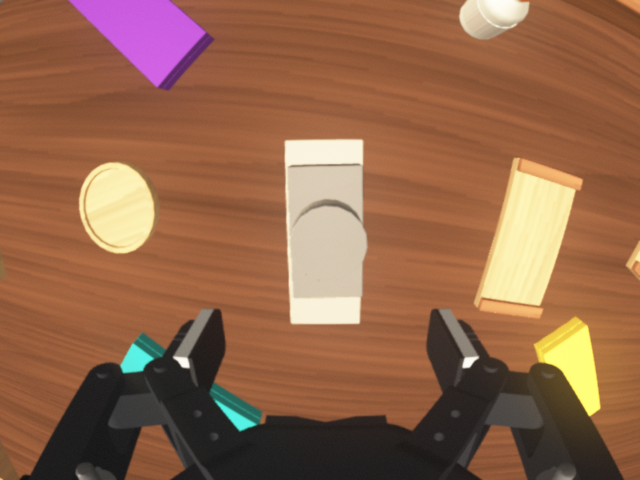

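```bash
python3 - <<'E'
from h import *
T=np.load("w7T.npy")
im=cv2.imread("pics/w7.png")[190:320,270:390];cv2.imwrite("pics/w7z.png",cv2.resize(im,None,fx=4.5,fy=4.5,interpolation=cv2.INTER_CUBIC))
P=wback(T,[(291,243),(367,243),(330,204.5)],77);print(P.round(1))
E
python3 -c "
from h import *
go(485,197.5,58,np.radians(98));print(arm.read_state()['position'])"
```

```text
[[482.  223.1]
 [489.3 171.6]
 [512.1 200.6]]
shift mm [ -0.5   1.9 114.4] roll deg 0.1 j6 0.97 yaw_y -81.9 tilt [ 0.0454  0.0016 -0.999 ] F [-1.3 -0.7 -2. ] w 85.3 t 16.7
[480.00412363 199.21432206 172.31484547]
```

View pics/w7z.png

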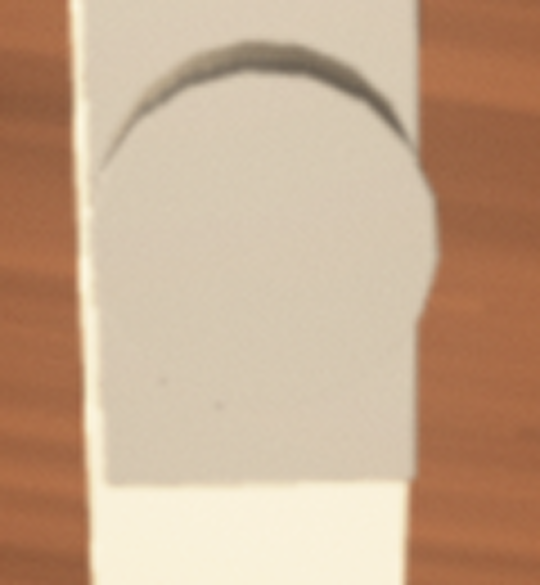

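{"op": "arm_command", "data": {
  "commands": [0, 0, 0.015, 0, 0, 0.002, 0.015, 0, 0, 0, 0.015, 0, 0, 0, 0.012, 0, 0, 0, 0.006, 0]
}}

```text
clock: 17.2
position: [482.9, 198.5, 106.2]
ee_rot: [0.997, 0.072, 0.023, 0.001]
contact_force: [0.4, -0.1, -0.5]
gripper_width: 85.3
```

```bash
python3 -c "
from h import *
go(484.3,197.3,54,np.radians(98));print(arm.read_state()['position'])"
```

```text
shift mm [-1.2  1.1 52.2] roll deg 0.3 j6 0.97 yaw_y -81.7 tilt [ 0.0458  0.0013 -0.9989] F [ 0.4 -0.1 -0.5] w 85.3 t 17.2
[482.91818981 198.53175642 106.22017463]
```

{"op": "arm_command", "data": {
  "commands": [-0.001, 0.001, 0.013, 0, 0, 0, 0.013, 0, 0, 0, 0.011, 0, 0, 0, 0.007, 0, 0, 0, 0.002, 0]
}}

```text
clock: 17.7
position: [484.9, 198.0, 58.2]
ee_rot: [0.997, 0.073, 0.023, 0.001]
contact_force: [-1.0, 0.5, 0.4]
gripper_width: 85.5
```

```bash
python3 -c "
from h import *
go(484.3,197.3,54,np.radians(98));print(arm.read_state()['position'])"
```

```text
shift mm [-0.9  0.6  4.2] roll deg 0.3 j6 0.96 yaw_y -81.7 tilt [ 0.047   0.0015 -0.9989] F [-1.   0.5  0.4] w 85.5 t 17.7
[484.91034791 197.98302599  58.23913674]
```

{"op": "arm_command", "data": {
  "commands": [-0.001, 0, 0.003, 0, 0, 0, 0, 0, 0, 0, 0, 0, 0, 0, 0, 0, 0, 0, 0, 0]
}}

```text
clock: 18.2
position: [484.9, 198.6, 56.3]
ee_rot: [0.997, 0.073, 0.025, 0.0]
contact_force: [-0.0, 0.3, 0.6]
gripper_width: 85.4
```

{"op": "arm_command", "data": {
  "commands": [0, 0, 0, 0, 0, 0, 0, 0, 0, 0, 0, 0, 0, 0, 0, 0, 0, 0, 0, 0],
  "jaw": 0
}}

```text
clock: 18.7
position: [485.4, 199.0, 57.4]
ee_rot: [0.997, 0.073, 0.026, -0.0]
contact_force: [-1.1, 0.7, -0.3]
gripper_width: 51.6
```

```bash
python3 look.py w8; python3 -c "
from h import *
go(484.3,197.3,54,np.radians(98));print(arm.read_state()['position'])"
```

```text
shift mm [-1.5  1.5  3.3] roll deg 0.4 j6 0.96 yaw_y -81.6 tilt [ 0.0511  0.0044 -0.9987] F [-1.  -0.   1.2] w 52.0 t 18.75
[485.41039201 198.98684227  57.33988629]
```

View pics/w8.png

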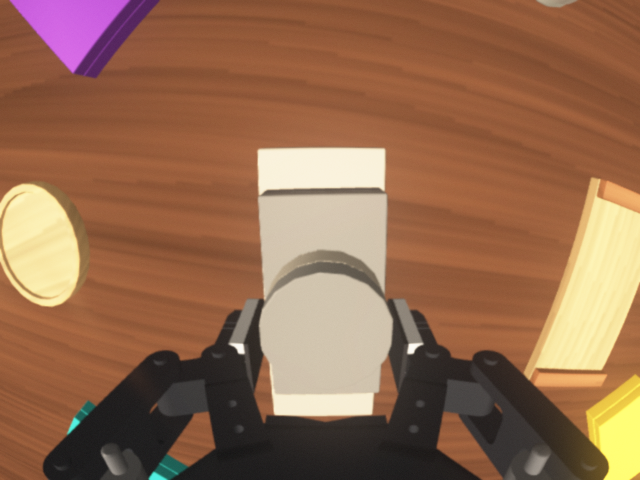

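{"op": "arm_command", "data": {
  "commands": [0, 0, -0.005, 0, 0, 0, -0.01, 0, 0, 0, -0.015, 0, 0, 0, -0.015, 0, 0, 0, -0.01, 0]
}}

```text
clock: 19.25
position: [480.5, 197.2, 113.3]
ee_rot: [0.997, 0.072, 0.023, 0.001]
contact_force: [0.1, 0.2, -1.1]
gripper_width: 52.0
```

{"op": "arm_command", "data": {
  "commands": [0, -0.015, 0, 0, 0, -0.02, 0, 0, 0, -0.02, 0, 0, 0, -0.02, 0, 0, 0, -0.02, 0, 0]
}}

```text
clock: 19.75
position: [465.9, 295.0, 114.7]
ee_rot: [0.997, 0.07, 0.023, 0.0]
contact_force: [-0.7, 0.2, -2.2]
gripper_width: 52.0
```

```bash
python3 look.py w9; python3 -c "
from h import *
go(472.2,398.7,110);print(arm.read_state()['position'])"
```

```text
shift mm [ 19.9 -98.8   5.7] roll deg 0 j6 0.8 yaw_y -81.8 tilt [ 0.0487  0.0048 -0.9988] F [ 0.8  2.3 -1.3] w 51.8 t 19.8
[466.40468987 298.06225115 114.93090549]
```

View pics/w9.png

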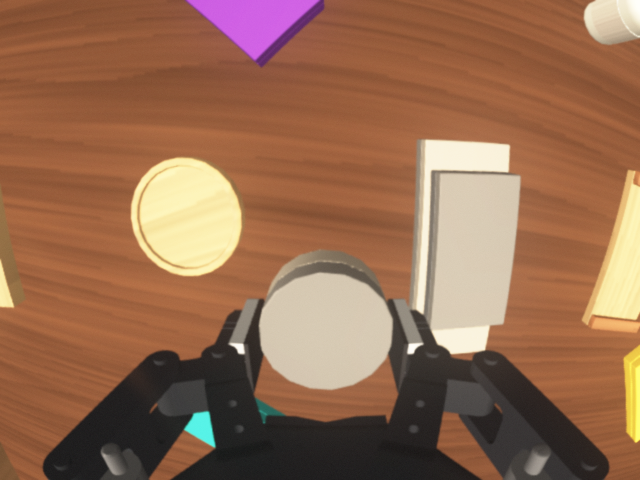

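Run:
```python
from h import *
T=np.load("w9T.npy")
im=cv2.imread("pics/w9.png");h=cv2.cvtColor(im,cv2.COLOR_BGR2HSV)
m=((h[:,:,2]>170)&(h[:,:,0]>17)).astype(np.uint8);m[:, :110]=0;m[:,260:]=0;m[:140]=0;m[300:]=0
c=max(cv2.findContours(m,cv2.RETR_EXTERNAL,cv2.CHAIN_APPROX_NONE)[0],key=len);print(cv2.boundingRect(c))
P=wback(T,c[:,0,:],14);ct,r=cv2.minEnclosingCircle(P.astype(np.float32));print(ct,r)
A=np.c_[2*P,np.ones(len(P))];s=np.linalg.lstsq(A,(P**2).sum(1),rcond=None)[0];print(s[:2],np.sqrt(s[2]+s[:2]@s[:2]))
```

```text
(131, 158, 111, 118)
(473.23468017578125, 398.3658752441406) 43.79941940307617
[473.08349923 398.21036789] 43.14072676761805
```

{"op": "arm_command", "data": {
  "commands": [0.004, -0.02, 0, 0, 0.004, -0.02, 0, 0, 0.004, -0.02, 0, 0, 0.004, -0.02, 0, 0, 0.003, -0.015, 0, 0]
}}

```text
clock: 20.3
position: [468.2, 399.9, 112.8]
ee_rot: [0.997, 0.072, 0.022, 0.001]
contact_force: [0.9, -0.0, -2.5]
gripper_width: 52.3
```

```bash
python3 -c "
from h import *
go(473,398.4,35);print(arm.read_state()['position'])"
```

```text
shift mm [ 1.1  1.8 77.9] roll deg 0 j6 0.7 yaw_y -81.7 tilt [ 0.0444  0.0012 -0.999 ] F [ 0.9 -0.  -2.5] w 52.3 t 20.3
[468.19525736 399.93030943 112.81053248]
```

{"op": "arm_command", "data": {
  "commands": [0.001, 0.003, 0.015, 0, 0, 0, 0.015, 0, 0, 0, 0.015, 0, 0, 0, 0.01, 0, 0, 0, 0.005, 0]
}}

```text
clock: 20.8
position: [471.6, 402.6, 50.2]
ee_rot: [0.997, 0.074, 0.023, 0.0]
contact_force: [-0.4, -0.4, -1.0]
gripper_width: 51.6
```

```bash
python3 -c "
from h import *
go(473,398.4,22);print(arm.read_state()['position'])"
```

```text
shift mm [-0.5  4.3 28.2] roll deg 0 j6 0.7 yaw_y -81.5 tilt [ 0.0452  0.0028 -0.999 ] F [-0.4 -0.4 -1. ] w 51.6 t 20.8
[471.61121429 402.63029807  50.21152354]
```

{"op": "arm_command", "data": {
  "commands": [0, 0.002, 0.008, 0, 0, 0.002, 0.008, 0, 0, 0, 0.004, 0, 0, 0, 0, 0, 0, 0, 0, 0]
}}

```text
clock: 21.3
position: [473.5, 398.5, 28.8]
ee_rot: [0.997, 0.074, 0.023, 0.0]
contact_force: [-0.1, 0.4, -0.6]
gripper_width: 51.7
```

```bash
python3 -c "
from h import *
go(473,398.4,20.4);print(arm.read_state()['position'])"
```

```text
shift mm [-0.9  0.   8.4] roll deg 0 j6 0.7 yaw_y -81.5 tilt [ 0.0454  0.0028 -0.999 ] F [-0.1  0.4 -0.6] w 51.7 t 21.3
[473.47277689 398.52771319  28.8056727 ]
```

{"op": "arm_command", "data": {
  "commands": [0, 0, 0.003, 0, 0, 0, 0.002, 0, 0, 0, 0.001, 0, 0, 0, 0, 0, 0, 0, 0, 0]
}}

```text
clock: 21.8
position: [474.3, 399.3, 23.7]
ee_rot: [0.997, 0.074, 0.024, -0.001]
contact_force: [-0.5, 0.1, -1.9]
gripper_width: 52.3
```

{"op": "arm_command", "data": {
  "commands": [0, 0, 0.001, 0, 0, 0, 0, 0, 0, 0, 0, 0, 0, 0, 0, 0, 0, 0, 0, 0]
}}

```text
clock: 22.3
position: [474.4, 399.5, 22.9]
ee_rot: [0.997, 0.074, 0.024, -0.001]
contact_force: [-0.6, 0.9, -2.5]
gripper_width: 52.1
```

{"op": "arm_command", "data": {
  "commands": [0, 0, 0.001, 0, 0, 0, 0, 0, 0, 0, 0, 0, 0, 0, 0, 0, 0, 0, 0, 0]
}}

```text
clock: 22.8
position: [474.5, 399.5, 21.8]
ee_rot: [0.997, 0.074, 0.024, -0.001]
contact_force: [-0.7, -0.0, -1.9]
gripper_width: 51.8
```

{"op": "arm_command", "data": {
  "commands": [-0.001, 0.001, 0.001, 0, 0, 0, 0, 0, 0, 0, 0, 0, 0, 0, 0, 0, 0, 0, 0, 0]
}}

```text
clock: 23.3
position: [473.6, 398.2, 20.6]
ee_rot: [0.997, 0.074, 0.024, -0.001]
contact_force: [-0.9, 0.2, -1.5]
gripper_width: 51.9
```

{"op": "arm_command", "data": {
  "commands": [0, 0, 0.001, 0, 0, 0, 0, 0, 0, 0, 0, 0, 0, 0, 0, 0, 0, 0, 0, 0]
}}

```text
clock: 23.8
position: [473.8, 398.5, 20.4]
ee_rot: [0.997, 0.074, 0.024, -0.001]
contact_force: [-1.0, -0.0, -0.8]
gripper_width: 51.9
```

{"op": "arm_command", "data": {
  "commands": [0, 0, 0, 0, 0, 0, 0, 0, 0, 0, 0, 0, 0, 0, 0, 0, 0, 0, 0, 0],
  "jaw": 1
}}

```text
clock: 24.3
position: [474.5, 399.3, 21.1]
ee_rot: [0.997, 0.075, 0.025, -0.002]
contact_force: [-0.1, -1.3, -0.4]
gripper_width: 85.8
```

{"op": "arm_command", "data": {
  "commands": [0, 0, -0.01, 0, 0, 0, -0.015, 0, 0, 0, -0.025, 0, 0, 0, -0.025, 0, 0, 0, -0.015, 0]
}}

```text
clock: 24.8
position: [469.2, 397.3, 113.8]
ee_rot: [0.997, 0.074, 0.023, 0.0]
contact_force: [0.3, 0.5, -0.6]
gripper_width: 85.4
```

{"op": "arm_command", "data": {
  "commands": [0, 0, -0.01, 0, 0, 0, -0.015, 0, 0, 0, 0, 0, 0, 0, 0, 0, 0, 0, 0, 0]
}}

```text
clock: 25.3
position: [468.2, 397.9, 143.6]
ee_rot: [0.997, 0.075, 0.025, -0.002]
contact_force: [-0.5, -0.1, 0.7]
gripper_width: 85.4
```

```bash
python3 look.py w10; python3 -c "
from h import *
go(484,198.5,130,np.radians(99));print(arm.read_state()['position'])"
```

```text
shift mm [-14.5 199.4  12.6] roll deg -0.5 j6 0.71 yaw_y -81.5 tilt [ 0.0493  0.0073 -0.9988] F [ 0.5 -0.5  0.1] w 85.5 t 25.35
[468.05462206 397.70952234 143.28129015]
```

View pics/w10.png

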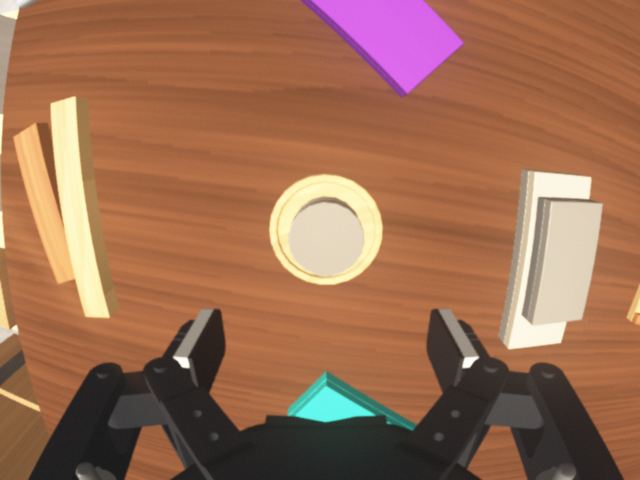

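Run:
```python
from h import *
T=np.load("w10T.npy")
print(wback(T,[(289,240),(365,240),(327,202.5),(327,277)],40).round(1),wback(T,[(270,230),(382.5,230),(326,175),(326,284.5)],14).round(1))
```

```text
[[469.3 423.9]
 [477.2 371.2]
 [499.4 401.5]
 [445.9 393.4]] [[467.6 441.1]
 [480.5 355.3]
 [515.6 404.6]
 [429.6 391.7]]
```

{"op": "arm_command", "data": {
  "commands": [0, 0.01, 0, 0, 0, 0.02, 0, 0, -0.003, 0.02, 0, 0, -0.003, 0.02, 0, 0, -0.003, 0.02, 0, 0]
}}

```text
clock: 25.85
position: [471.6, 300.2, 138.9]
ee_rot: [0.997, 0.075, 0.022, 0.001]
contact_force: [0.8, 0.4, 0.1]
gripper_width: 85.6
```

{"op": "arm_command", "data": {
  "commands": [-0.003, 0.02, 0, 0, -0.003, 0.02, 0, 0, 0, 0.02, 0, 0, 0, 0.02, 0, 0, 0, 0.01, 0, 0]
}}

```text
clock: 26.35
position: [477.4, 198.2, 138.3]
ee_rot: [0.997, 0.073, 0.021, 0.002]
contact_force: [-0.3, 0.1, -1.0]
gripper_width: 85.6
```

```bash
python3 look.py w11; python3 -c "
from h import *
go(484,198.5,130,np.radians(99));print(arm.read_state()['position'])"
```

```text
shift mm [ 6.5 -0.   8.6] roll deg -0.7 j6 0.97 yaw_y -81.7 tilt [ 0.0409 -0.0015 -0.9992] F [-0.2 -0.8  0. ] w 85.3 t 26.4
[477.2581763  197.54095684 138.33908845]
```

View pics/w11.png

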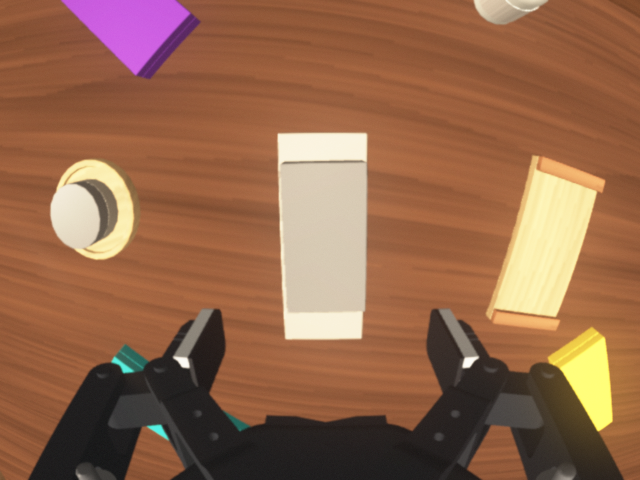

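Run:
```python
from h import *
T=np.load("w11T.npy")
rect(wback(T,[(280.5,163),(366.5,161.5),(366,311),(288,312)],47))
rect(wback(T,[(278,133.5),(367.5,133.5),(361.5,338.5),(285.5,338.5)],25))
rect(wback(T,[(537,156),(604,182),(558,330),(487,320)],18))
```

```text
centre [484.  198.5] len 104.4 104.8 wid 54.9 55.7 ang [np.float64(9.4), np.float64(9.9), np.float64(9.3)]
 centre [475.4 198.8] len 159.1 159.2 wid 61.9 61.4 ang [np.float64(8.6), np.float64(8.4), np.float64(8.3)]
 centre [495.3   2.5] len 144.8 145.8 wid 80.7 85.6 ang [np.float64(-3.0), np.float64(-1.1), np.float64(-3.1)]
```

{"op": "arm_command", "data": {
  "commands": [0.003, 0, 0.015, -1, 0.002, 0, 0.018, 0, 0, 0, 0.018, 0, 0, 0, 0.015, 0, 0, 0, 0.008, 0]
}}

```text
clock: 26.9
position: [488.1, 198.6, 64.8]
ee_rot: [0.996, 0.081, 0.024, 0.0]
contact_force: [0.2, -0.4, -0.4]
gripper_width: 85.4
```

```bash
python3 -c "
from h import *
go(484,198.5,32,np.radians(99.5));print(arm.read_state()['position'])"
```

```text
shift mm [-5.6 -0.7 32.5] roll deg -0.2 j6 0.99 yaw_y -80.7 tilt [ 0.0476  0.0034 -0.9989] F [ 0.2 -0.4 -0.4] w 85.4 t 26.9
[488.09945984 198.57521898  64.76091655]
```

{"op": "arm_command", "data": {
  "commands": [-0.005, -0.001, 0.01, 0, -0.001, 0, 0.01, 0, 0, 0, 0.007, 0, 0, 0, 0.003, 0, 0, 0, 0, 0]
}}

```text
clock: 27.4
position: [484.4, 199.7, 32.5]
ee_rot: [0.996, 0.082, 0.024, 0.0]
contact_force: [-1.0, -0.4, 0.2]
gripper_width: 85.7
```

```bash
python3 -c "
from h import *
go(484,198.5,32,np.radians(99.5));print(arm.read_state()['position'])"
```

```text
shift mm [-0.6  1.1  0.5] roll deg -0.1 j6 0.97 yaw_y -80.6 tilt [ 0.0485  0.0034 -0.9988] F [-1.  -0.4  0.2] w 85.7 t 27.4
[484.38076366 199.65629662  32.52105813]
```

{"op": "arm_command", "data": {
  "commands": [0, 0.001, 0, 0, 0, 0, 0, 0, 0, 0, 0, 0, 0, 0, 0, 0, 0, 0, 0, 0],
  "jaw": 0
}}

```text
clock: 27.9
position: [485.4, 199.2, 33.8]
ee_rot: [0.996, 0.082, 0.025, -0.001]
contact_force: [0.6, 0.3, -1.6]
gripper_width: 54.0
```

{"op": "arm_command", "data": {
  "commands": [0, 0, 0, 0, 0, 0, -0.004, 0, 0, 0, -0.008, 0, 0, 0, -0.015, 0, 0, 0, -0.015, 0]
}}

```text
clock: 28.4
position: [480.3, 196.7, 74.5]
ee_rot: [0.996, 0.081, 0.021, 0.002]
contact_force: [0.2, 0.0, -4.0]
gripper_width: 54.1
```

```bash
python3 look.py w12; python3 -c "
from h import *
go(494.4,0,90,np.radians(87.3));print(arm.read_state()['position'])"
```

```text
shift mm [-19.  197.1 -12.8] roll deg 12.1 j6 0.98 yaw_y -80.6 tilt [ 0.0464  0.0023 -0.9989] F [-0.3  0.2 -1.9] w 54.0 t 28.45
[481.5722712  197.61707277  77.0571631 ]
```

View pics/w12.png

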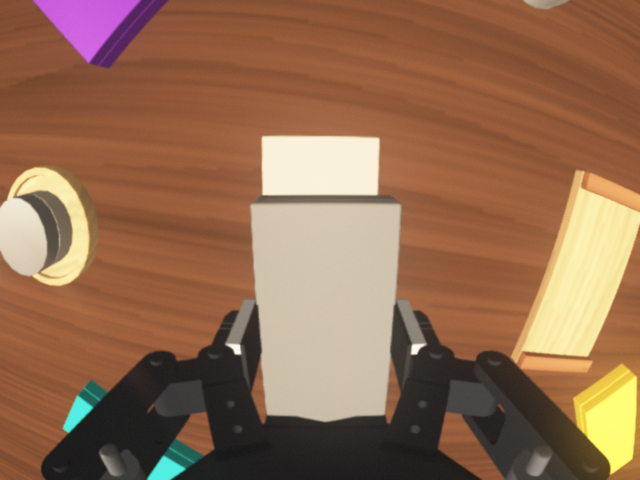

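{"op": "arm_command", "data": {
  "commands": [0, 0.005, -0.01, 0, -0.002, 0.015, -0.005, 0, -0.002, 0.02, -0.002, 0, -0.002, 0.02, 0, 0, -0.002, 0.02, 0, 0]
}}

```text
clock: 28.95
position: [484.8, 113.4, 95.9]
ee_rot: [0.996, 0.083, 0.023, 0.0]
contact_force: [0.3, -0.8, -3.2]
gripper_width: 54.0
```

{"op": "arm_command", "data": {
  "commands": [-0.002, 0.02, 0, 2, -0.002, 0.02, 0, 2, -0.002, 0.02, 0, 2, -0.002, 0.02, 0, 2, -0.002, 0.015, 0, 2]
}}

```text
clock: 29.45
position: [479.5, 7.5, 94.7]
ee_rot: [1.0, -0.01, 0.02, -0.001]
contact_force: [0.2, 0.8, -3.7]
gripper_width: 54.3
```

```bash
python3 look.py w13; python3 -c "
from h import *
go(495.5,0.2,40,np.radians(87.3));print(arm.read_state()['position'])"
```

```text
shift mm [15.3  5.4 55. ] roll deg 1.4 j6 1.17 yaw_y -91.3 tilt [ 3.750e-02  2.000e-04 -9.993e-01] F [ 0.4 -1.8 -3.6] w 54.0 t 29.5
[478.26693284   5.9407593   94.41965605]
```

View pics/w13.png

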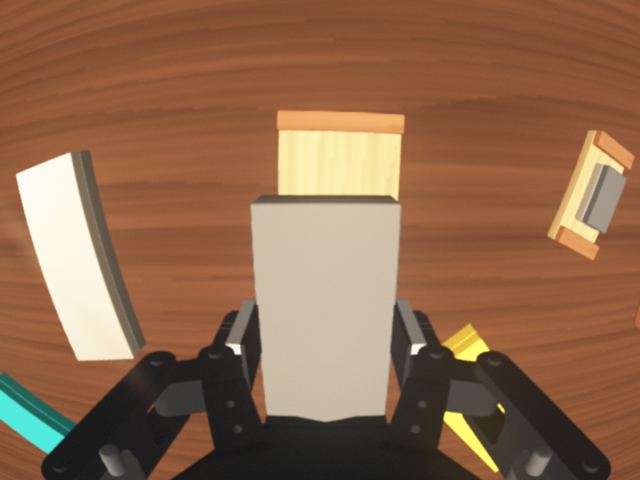

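Run:
```python
from h import *
T=np.load("w13T.npy")
P=wback(T,[(277.5,111.5),(404.5,114.5),(278,130),(404,133)],18);print(P.round(1))
u=P[0]-P[1];a=np.arctan2(-u[0],u[1]);print("ang",np.degrees(a))
a=np.radians(-2.6);d=np.array([np.cos(a),np.sin(a)]);print(P[:2].mean(0)-74.5*d,P[2:].mean(0)-62.5*d)
```

```text
[[570.5  34.1]
 [567.9 -41.4]
 [559.4  34.1]
 [556.7 -41. ]]
ang -1.9859642054315616
[ 4.94812749e+02 -2.95209923e-01] [495.58434259  -0.64698766]
```

{"op": "arm_command", "data": {
  "commands": [0.004, 0.002, 0.01, 1, 0.005, 0.002, 0.012, 0, 0.005, 0.002, 0.012, 0, 0.003, 0, 0.008, 0, 0, 0, 0.004, 0]
}}

```text
clock: 30.0
position: [497.5, -2.8, 44.6]
ee_rot: [1.0, -0.021, 0.018, -0.0]
contact_force: [0.5, -0.3, -3.8]
gripper_width: 54.4
```

```bash
python3 -c "
from h import *
go(496,-0.4,19,np.radians(87.5));print(arm.read_state()['position'])"
```

```text
shift mm [-2.5 -2.3 25.6] roll deg 0.1 j6 1.18 yaw_y -92.4 tilt [ 3.610e-02 -1.000e-04 -9.993e-01] F [ 0.5 -0.3 -3.8] w 54.4 t 30.0
[497.49109206  -2.84421102  44.63472188]
```

{"op": "arm_command", "data": {
  "commands": [-0.002, -0.002, 0.006, 0, 0, 0, 0.006, 0, 0, 0, 0.004, 0, 0, 0, 0, 0, 0, 0, 0, 0]
}}

```text
clock: 30.5
position: [495.7, 0.4, 26.0]
ee_rot: [1.0, -0.02, 0.017, 0.0]
contact_force: [0.6, 0.6, -2.6]
gripper_width: 54.1
```

```bash
python3 -c "
from h import *
go(496,-0.4,19,np.radians(87.5));print(arm.read_state()['position'])"
```

```text
shift mm [0.1 0.8 7. ] roll deg 0.2 j6 1.17 yaw_y -92.3 tilt [ 3.380e-02 -9.000e-04 -9.994e-01] F [ 0.6  0.6 -2.6] w 54.1 t 30.5
[4.95690371e+02 3.95592261e-01 2.59536458e+01]
```

{"op": "arm_command", "data": {
  "commands": [0, 0, 0.003, 0, 0, 0, 0.001, 0, 0, 0, 0, 0, 0, 0, 0, 0, 0, 0, 0, 0]
}}

```text
clock: 31.0
position: [496.6, 0.6, 22.8]
ee_rot: [1.0, -0.02, 0.018, -0.0]
contact_force: [0.0, -0.0, -3.1]
gripper_width: 53.9
```

{"op": "arm_command", "data": {
  "commands": [0, 0, 0.001, 0, 0, 0, 0, 0, 0, 0, 0, 0, 0, 0, 0, 0, 0, 0, 0, 0]
}}

```text
clock: 31.5
position: [496.8, 0.6, 21.9]
ee_rot: [1.0, -0.02, 0.019, -0.0]
contact_force: [-0.5, -0.7, -2.6]
gripper_width: 54.0
```

{"op": "arm_command", "data": {
  "commands": [0, 0, 0.001, 0, 0, 0, 0, 0, 0, 0, 0, 0, 0, 0, 0, 0, 0, 0, 0, 0]
}}

```text
clock: 32.0
position: [496.8, 0.6, 20.8]
ee_rot: [1.0, -0.02, 0.018, -0.0]
contact_force: [0.8, 1.1, -3.2]
gripper_width: 54.5
```

{"op": "arm_command", "data": {
  "commands": [-0.001, 0.001, 0.001, 0, 0, 0, 0, 0, 0, 0, 0, 0, 0, 0, 0, 0, 0, 0, 0, 0]
}}

```text
clock: 32.5
position: [495.7, -0.5, 19.7]
ee_rot: [1.0, -0.02, 0.018, -0.0]
contact_force: [0.6, 0.1, -3.6]
gripper_width: 54.6
```

{"op": "arm_command", "data": {
  "commands": [0, 0, 0.001, 0, 0, 0, 0, 0, 0, 0, 0, 0, 0, 0, 0, 0, 0, 0, 0, 0]
}}

```text
clock: 33.0
position: [495.9, -0.5, 19.3]
ee_rot: [1.0, -0.02, 0.019, -0.0]
contact_force: [-0.3, 0.1, -2.1]
gripper_width: 53.7
```

{"op": "arm_command", "data": {
  "commands": [0, 0, 0.001, 0, 0, 0, 0, 0, 0, 0, 0, 0, 0, 0, 0, 0, 0, 0, 0, 0]
}}

```text
clock: 33.5
position: [495.9, -0.5, 19.0]
ee_rot: [1.0, -0.02, 0.019, -0.0]
contact_force: [-2.1, 1.0, -0.2]
gripper_width: 54.3
```

{"op": "arm_command", "data": {
  "commands": [0, 0, 0, 0, 0, 0, 0, 0, 0, 0, 0, 0, 0, 0, 0, 0, 0, 0, 0, 0],
  "jaw": 1
}}

```text
clock: 34.0
position: [498.1, 0.2, 19.7]
ee_rot: [1.0, -0.019, 0.021, -0.001]
contact_force: [-0.3, 0.1, 0.2]
gripper_width: 85.3
```

{"op": "arm_command", "data": {
  "commands": [0, 0, -0.01, 0, 0, 0, -0.015, 0, 0, 0, -0.02, 0, 0, 0, -0.025, 0, 0, 0, -0.02, 0]
}}

```text
clock: 34.5
position: [492.5, -0.5, 112.3]
ee_rot: [1.0, -0.019, 0.018, 0.0]
contact_force: [-0.1, 1.0, -0.3]
gripper_width: 85.7
```

{"op": "arm_command", "data": {
  "commands": [0, 0, -0.02, -4, 0, 0, -0.02, -4, 0, 0, -0.02, -4, 0, 0, -0.01, 0, 0, 0, 0, 0]
}}

```text
clock: 35.0
position: [490.5, -0.3, 192.0]
ee_rot: [0.996, 0.089, 0.023, 0.001]
contact_force: [-0.1, 0.3, 0.2]
gripper_width: 85.1
```

```bash
python3 look.py w14; python3 -c "
from h import *
go(475.2,198.6,110,np.radians(98.6));print(arm.read_state()['position'])"
```

```text
shift mm [  17.  -199.    80.7] roll deg 1.6 j6 1.4 yaw_y -79.8 tilt [ 0.0447  0.0016 -0.999 ] F [-0.   0.5 -0.2] w 85.2 t 35.05
[ 4.90119594e+02 -3.95871251e-01  1.91160539e+02]
```

View pics/w14.png

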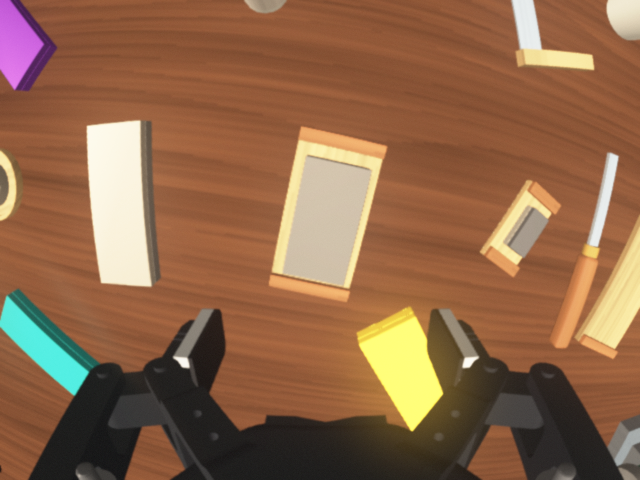

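Run:
```python
from h import *
T=np.load("w14T.npy")
rect(wback(T,[(308,155),(372,169),(347,289),(282,274.5)],32))
rect(wback(T,[(301,127),(387,148),(348,300.5),(269.5,284.5)],18))
```

```text
centre [493.6  -2. ] len 106.5 108.1 wid 53.9 59.3 ang [np.float64(-2.9), np.float64(-0.1), np.float64(-2.0)]
 centre [495.4  -0.8] len 146.3 145.2 wid 75.8 75.5 ang [np.float64(-2.3), np.float64(-2.4), np.float64(-3.2)]
```

{"op": "arm_command", "data": {
  "commands": [0, -0.01, 0, 0, 0.002, -0.02, 0.005, 0, 0.002, -0.02, 0.005, 0, 0.003, -0.02, 0.005, 0, 0.003, -0.02, 0.005, 0]
}}

```text
clock: 35.55
position: [481.6, 92.0, 165.4]
ee_rot: [0.996, 0.084, 0.018, 0.002]
contact_force: [0.6, 0.4, -0.1]
gripper_width: 85.6
```

{"op": "arm_command", "data": {
  "commands": [0.002, -0.02, 0.005, 0, 0.002, -0.02, 0.005, 0, 0.002, -0.02, 0.005, 0, 0.001, -0.02, 0.005, 1, 0, -0.012, 0.005, 0]
}}

```text
clock: 36.05
position: [469.2, 189.1, 131.9]
ee_rot: [0.997, 0.075, 0.012, 0.005]
contact_force: [-0.2, 0.7, -0.6]
gripper_width: 85.2
```

```bash
python3 look.py w15; python3 -c "
from h import *
go(475.2,198.6,60,np.radians(98.6));print(arm.read_state()['position'])"
```

```text
shift mm [ 6.2 -8.7 71. ] roll deg 0.0 j6 0.98 yaw_y -81.4 tilt [ 0.0229 -0.0094 -0.9997] F [-0.5  1.7 -1.1] w 85.6 t 36.1
[468.7514199  189.76655723 130.914934  ]
```

View pics/w15.png

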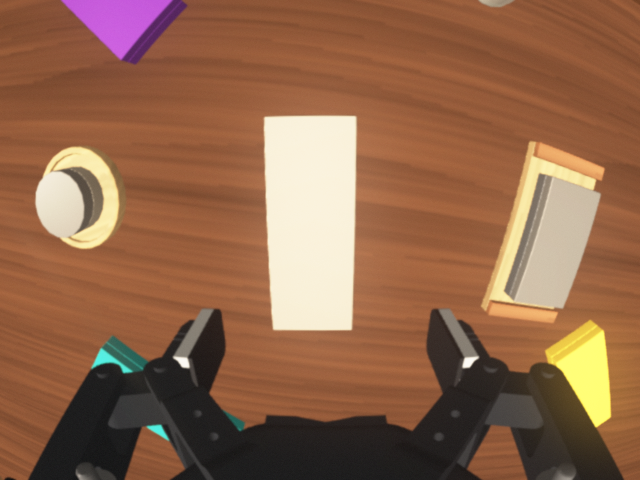

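Run:
```python
from h import *
T=np.load("w15T.npy")
rect(wback(T,[(264,117),(357,116),(353,330),(273,330)],25))
go(475.2,198.6,60,np.radians(98.6))
```

```text
centre [475.2 198.6] len 159.7 159.8 wid 62.1 62.6 ang [np.float64(8.5), np.float64(8.7), np.float64(8.7)]
shift mm [ 6.2 -8.7 71. ] roll deg 0.0 j6 0.98 yaw_y -81.4 tilt [ 0.0229 -0.0094 -0.9997] F [-0.5  1.7 -1.1] w 85.6 t 36.1
```

{"op": "arm_command", "data": {
  "commands": [0.003, -0.004, 0.012, 0, 0.002, -0.004, 0.015, 0, 0, 0, 0.015, 0, 0, 0, 0.014, 0, 0, 0, 0.008, 0]
}}

```text
clock: 36.6
position: [473.1, 197.7, 60.8]
ee_rot: [0.997, 0.075, 0.01, 0.006]
contact_force: [0.1, -0.4, 0.4]
gripper_width: 85.1
```

Run:
```python
from h import *
go(475.2,198.6,8,np.radians(98.6));print(arm.read_state()['position'])
```

```text
shift mm [ 1.2 -1.4 52.8] roll deg -0.0 j6 0.97 yaw_y -81.4 tilt [ 0.02   -0.0115 -0.9997] F [ 0.1 -0.4  0.4] w 85.1 t 36.6
[473.1198007  197.65236231  60.75878511]
```

{"op": "arm_command", "data": {
  "commands": [0.001, -0.001, 0.01, 0, 0, 0, 0.012, 0, 0, 0, 0.01, 0, 0, 0, 0.006, 0, 0, 0, 0.003, 0]
}}

```text
clock: 37.1
position: [474.9, 197.1, 15.3]
ee_rot: [0.997, 0.074, 0.009, 0.007]
contact_force: [-0.6, 0.3, 0.3]
gripper_width: 85.4
```

Run:
```python
from h import *
go(475.2,198.6,8,np.radians(98.6));print(arm.read_state()['position'])
```

```text
shift mm [ 0.4 -1.6  7.3] roll deg -0.1 j6 0.96 yaw_y -81.5 tilt [ 0.0182 -0.0131 -0.9997] F [-0.6  0.3  0.3] w 85.4 t 37.1
[474.86159862 197.05018826  15.29300773]
```

{"op": "arm_command", "data": {
  "commands": [0, -0.001, 0.003, 0, 0, 0, 0.002, 0, 0, 0, 0, 0, 0, 0, 0, 0, 0, 0, 0, 0]
}}

```text
clock: 37.6
position: [475.6, 198.7, 10.7]
ee_rot: [0.997, 0.074, 0.01, 0.007]
contact_force: [0.3, 0.6, 0.0]
gripper_width: 85.4
```

{"op": "arm_command", "data": {
  "commands": [0, 0, 0, 0, 0, 0, 0, 0, 0, 0, 0, 0, 0, 0, 0, 0, 0, 0, 0, 0],
  "jaw": 0
}}

```text
clock: 38.1
position: [475.9, 199.1, 11.8]
ee_rot: [0.997, 0.074, 0.01, 0.006]
contact_force: [-0.0, 0.2, 0.7]
gripper_width: 59.8
```

{"op": "arm_command", "data": {
  "commands": [0, 0, 0, 0, 0, 0, -0.004, 0, 0, 0, -0.008, 0, 0, 0, -0.012, 0, 0, 0, -0.015, 0]
}}

```text
clock: 38.6
position: [471.0, 196.5, 48.4]
ee_rot: [0.997, 0.073, 0.005, 0.009]
contact_force: [0.5, -0.1, -4.4]
gripper_width: 60.1
```

{"op": "arm_command", "data": {
  "commands": [0, 0, -0.012, 0, 0, 0, -0.012, 0, 0, 0, -0.005, 0, 0, 0, 0, 0, 0, 0, 0, 0]
}}

```text
clock: 39.1
position: [469.0, 196.2, 79.6]
ee_rot: [0.997, 0.072, 0.004, 0.009]
contact_force: [-0.9, 0.3, -5.3]
gripper_width: 60.0
```

```bash
python3 look.py w16;python3 - <<'E'
from h import *
go(487.5,-402,90,np.radians(75.8));print(arm.read_state()['position'])
E
```

```text
shift mm [-67.8 594.6   0. ] roll deg 22.5 j6 0.97 yaw_y -81.7 tilt [ 0.0091 -0.0174 -0.9998] F [-0.6  0.5 -4.9] w 59.9 t 39.15
[468.98387172 196.08224164  79.48015079]
```

View pics/w16.png

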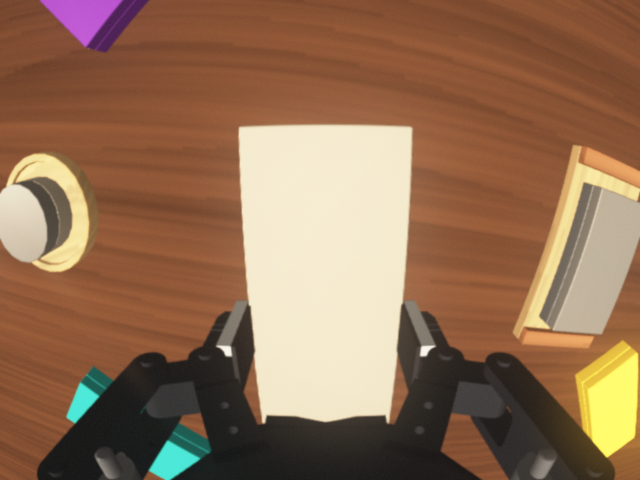

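{"op": "arm_command", "data": {
  "commands": [-0.001, 0.01, -0.005, 0, -0.002, 0.018, -0.005, 0, -0.002, 0.02, -0.005, 0, -0.002, 0.02, -0.005, 0, -0.002, 0.02, 0, 0]
}}

```text
clock: 39.65
position: [471.2, 104.2, 100.1]
ee_rot: [0.997, 0.074, 0.001, 0.011]
contact_force: [0.8, 0.1, -5.0]
gripper_width: 59.7
```

{"op": "arm_command", "data": {
  "commands": [-0.002, 0.02, 0, 0, -0.002, 0.02, 0, 0, -0.002, 0.02, 0, 0, -0.002, 0.02, 0, 0, -0.002, 0.02, 0, 0]
}}

```text
clock: 40.15
position: [473.0, -4.0, 101.7]
ee_rot: [0.997, 0.073, -0.001, 0.011]
contact_force: [0.1, 0.3, -5.3]
gripper_width: 59.9
```

{"op": "arm_command", "data": {
  "commands": [-0.002, 0.02, 0, 0, -0.002, 0.02, 0, 0, -0.002, 0.02, 0, 0, -0.002, 0.02, 0, 0, -0.002, 0.02, 0, 0]
}}

```text
clock: 40.65
position: [473.6, -111.8, 103.1]
ee_rot: [0.997, 0.072, -0.005, 0.012]
contact_force: [-0.6, 0.5, -5.6]
gripper_width: 60.2
```

{"op": "arm_command", "data": {
  "commands": [-0.002, 0.02, 0, 0, -0.002, 0.02, 0, 0, -0.002, 0.02, 0, 0, -0.002, 0.02, 0, 0, -0.002, 0.02, 0, 0]
}}

```text
clock: 41.15
position: [473.2, -218.8, 104.1]
ee_rot: [0.997, 0.071, -0.008, 0.011]
contact_force: [-0.5, 0.6, -5.1]
gripper_width: 60.4
```

Run:
```python
from h import *
go(488,-402,90,np.radians(75.8));print(arm.read_state()['position'])
```

```text
shift mm [-11.  183.1  18.1] roll deg 22.4 j6 1.8 yaw_y -81.8 tilt [-0.0148 -0.023  -0.9996] F [-0.5  0.6 -5.1] w 60.4 t 41.15
[ 473.21489498 -218.82540044  104.08013791]
```

{"op": "arm_command", "data": {
  "commands": [-0.001, 0.02, 0, 3, -0.002, 0.02, 0, 3, -0.003, 0.02, 0, 3, -0.004, 0.02, 0, 3, -0.004, 0.02, 0, 2]
}}

```text
clock: 41.65
position: [457.6, -324.3, 104.3]
ee_rot: [0.998, -0.057, -0.011, 0.011]
contact_force: [0.2, 0.6, -4.7]
gripper_width: 59.9
```

{"op": "arm_command", "data": {
  "commands": [0, 0.02, 0, 2, 0, 0.018, 0, 2, 0, 0.012, 0, 2, 0, 0.006, 0, 1, 0, 0, 0, 0]
}}

```text
clock: 42.15
position: [442.9, -384.3, 102.9]
ee_rot: [0.992, -0.124, -0.014, 0.01]
contact_force: [-1.1, -0.1, -4.7]
gripper_width: 59.9
```

```bash
python3 look.py w17;python3 - <<'E'
from h import *
go(488,-402,90,np.radians(75.8));print(arm.read_state()['position'])
E
```

```text
shift mm [48.5  6.3 11.8] roll deg 0.0 j6 1.72 yaw_y -104.2 tilt [-0.0297 -0.0161 -0.9994] F [-0.6 -0.1 -5.3] w 60.1 t 42.2
[ 442.90464526 -383.80903874  102.86731538]
```

View pics/w17.png

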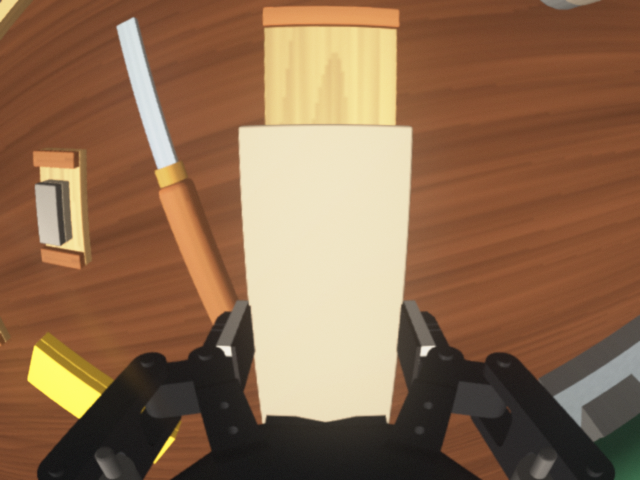

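{"op": "arm_command", "data": {
  "commands": [0, -0.045, 0, 0, 0, -0.045, 0, 0, 0, -0.045, 0, 0, 0, -0.045, 0, 0, 0, 0, 0, 0]
}}

```text
clock: 42.7
position: [489.0, -202.1, 98.8]
ee_rot: [0.992, -0.123, -0.012, 0.01]
contact_force: [0.4, -0.7, -6.0]
gripper_width: 59.9
```

Run:
```python
from h import *
T=np.load("w17T.npy")
P=wback(T,[(263.5,8.5),(400,11),(264.5,26),(398.5,27)],18);print(P.round(1))
u=P[0]-P[1];a=np.arctan2(-u[0],u[1]);print("ang",np.degrees(a))
a=np.radians(-14.2);d=np.array([np.cos(a),np.sin(a)]);print(P[:2].mean(0)-102*d,P[2:].mean(0)-90*d)
go(488,-402,90,np.radians(75.8));print(arm.read_state()['position'])
```

```text
[[ 597.2 -387.7]
 [ 576.5 -466.7]
 [ 585.9 -385.5]
 [ 566.5 -463.1]]
ang -14.636636643410903
[ 487.95699457 -402.19229313] [ 488.91257189 -402.24919446]
shift mm [ 48.  193.8  12.2] roll deg 0.1 j6 1.38 yaw_y -104.1 tilt [-0.027  -0.0166 -0.9995] F [ 0.4 -0.7 -6. ] w 59.9 t 42.7
[ 489.04736435 -202.13974343   98.83758934]
```

{"op": "arm_command", "data": {
  "commands": [0, 0.045, 0, 0, 0, 0.045, 0, 0, 0, 0.045, 0, 0, 0, 0.045, 0, 0, 0, 0, 0, 0]
}}

```text
clock: 43.2
position: [449.2, -375.8, 104.6]
ee_rot: [0.993, -0.113, -0.011, 0.01]
contact_force: [-1.3, 0.2, -6.1]
gripper_width: 59.9
```

Run:
```python
from h import *
go(488,-402,90,np.radians(75.8));print(arm.read_state()['position'])
```

```text
shift mm [44.  16.5 14.2] roll deg 1.2 j6 1.73 yaw_y -103.0 tilt [-0.0235 -0.0181 -0.9996] F [-1.3  0.2 -6.1] w 59.9 t 43.2
[ 449.17064997 -375.81910307  104.64430617]
```

{"op": "arm_command", "data": {
  "commands": [0.008, 0.004, 0.004, 1, 0.01, 0.004, 0.005, 0, 0.01, 0.004, 0.005, 0, 0.01, 0.003, 0.005, 0, 0.005, 0.001, 0.005, 0]
}}

```text
clock: 43.7
position: [490.4, -401.7, 78.2]
ee_rot: [0.993, -0.121, -0.01, 0.01]
contact_force: [-0.4, 0.5, -4.8]
gripper_width: 60.1
```

Run:
```python
from h import *
go(489,-402.4,50,np.radians(75.7));print(arm.read_state()['position'])
```

```text
shift mm [-0.7  0.4 28.3] roll deg 0.4 j6 1.73 yaw_y -103.9 tilt [-0.0232 -0.0176 -0.9996] F [-0.4  0.5 -4.8] w 60.1 t 43.7
[ 490.40995496 -401.66128332   78.23072369]
```

{"op": "arm_command", "data": {
  "commands": [-0.001, 0, 0.01, 0, 0, 0, 0.012, 0, 0, 0, 0.012, 0, 0, 0, 0.004, 0, 0, 0, 0, 0]
}}

```text
clock: 44.2
position: [487.9, -400.0, 33.9]
ee_rot: [0.993, -0.12, -0.013, 0.009]
contact_force: [-0.2, 0.6, -5.1]
gripper_width: 60.1
```

Run:
```python
from h import *
go(489,-402.4,22,np.radians(75.7));print(arm.read_state()['position'])
```

```text
shift mm [ 2.   1.8 11.9] roll deg 0.6 j6 1.72 yaw_y -103.7 tilt [-0.0286 -0.0146 -0.9995] F [-0.2  0.6 -5.1] w 60.1 t 44.2
[ 487.85215931 -399.96009434   33.87519761]
```

{"op": "arm_command", "data": {
  "commands": [0.001, 0.002, 0.004, 0, 0, 0, 0.002, 0, 0, 0, 0, 0, 0, 0, 0, 0, 0, 0, 0, 0]
}}

```text
clock: 44.7
position: [488.8, -403.1, 28.9]
ee_rot: [0.993, -0.12, -0.012, 0.01]
contact_force: [-0.7, -0.6, -4.8]
gripper_width: 60.2
```

{"op": "arm_command", "data": {
  "commands": [0, 0, 0.001, 0, 0, 0, 0, 0, 0, 0, 0, 0, 0, 0, 0, 0, 0, 0, 0, 0]
}}

```text
clock: 45.2
position: [489.2, -403.3, 28.7]
ee_rot: [0.993, -0.12, -0.011, 0.01]
contact_force: [0.0, -0.3, -5.4]
gripper_width: 60.0
```

{"op": "arm_command", "data": {
  "commands": [0, 0, 0.001, 0, 0, 0, 0, 0, 0, 0, 0, 0, 0, 0, 0, 0, 0, 0, 0, 0]
}}

```text
clock: 45.7
position: [489.1, -403.3, 27.5]
ee_rot: [0.993, -0.12, -0.011, 0.01]
contact_force: [-0.5, 0.8, -5.3]
gripper_width: 59.8
```

{"op": "arm_command", "data": {
  "commands": [0, 0, 0.001, 0, 0, 0, 0, 0, 0, 0, 0, 0, 0, 0, 0, 0, 0, 0, 0, 0]
}}

```text
clock: 46.2
position: [489.1, -403.4, 26.4]
ee_rot: [0.993, -0.12, -0.011, 0.01]
contact_force: [-0.1, -0.6, -5.5]
gripper_width: 60.3
```

{"op": "arm_command", "data": {
  "commands": [0, 0, 0.001, 0, 0, 0, 0, 0, 0, 0, 0, 0, 0, 0, 0, 0, 0, 0, 0, 0]
}}

```text
clock: 46.7
position: [489.0, -403.4, 25.3]
ee_rot: [0.993, -0.12, -0.011, 0.01]
contact_force: [-0.4, 0.1, -4.7]
gripper_width: 60.1
```

{"op": "arm_command", "data": {
  "commands": [0, 0, 0.001, 0, 0, 0, 0, 0, 0, 0, 0, 0, 0, 0, 0, 0, 0, 0, 0, 0]
}}

```text
clock: 47.2
position: [489.2, -403.5, 24.9]
ee_rot: [0.993, -0.12, -0.011, 0.01]
contact_force: [-0.1, -0.3, -3.2]
gripper_width: 60.1
```

{"op": "arm_command", "data": {
  "commands": [0, 0, 0.001, 0, 0, 0, 0, 0, 0, 0, 0, 0, 0, 0, 0, 0, 0, 0, 0, 0]
}}

```text
clock: 47.7
position: [489.4, -403.6, 24.4]
ee_rot: [0.993, -0.119, -0.011, 0.01]
contact_force: [-0.2, -0.6, -3.1]
gripper_width: 60.1
```

{"op": "arm_command", "data": {
  "commands": [0, 0, 0.001, 0, 0, 0, 0, 0, 0, 0, 0, 0, 0, 0, 0, 0, 0, 0, 0, 0]
}}

```text
clock: 48.2
position: [489.5, -403.8, 23.9]
ee_rot: [0.993, -0.119, -0.01, 0.01]
contact_force: [-1.1, 0.3, -1.6]
gripper_width: 60.3
```

```bash
python3 look.py w18;python3 - <<'E'
from h import *
go(489,-402.4,22,np.radians(75.7));print(arm.read_state()['position'])
E
```

```text
shift mm [-0.7 -1.3  1.9] roll deg 0.6 j6 1.73 yaw_y -103.7 tilt [-0.0233 -0.018  -0.9996] F [-0.2 -0.2 -2. ] w 60.1 t 48.25
[ 489.46083783 -403.77086067   23.90098726]
```

View pics/w18.png

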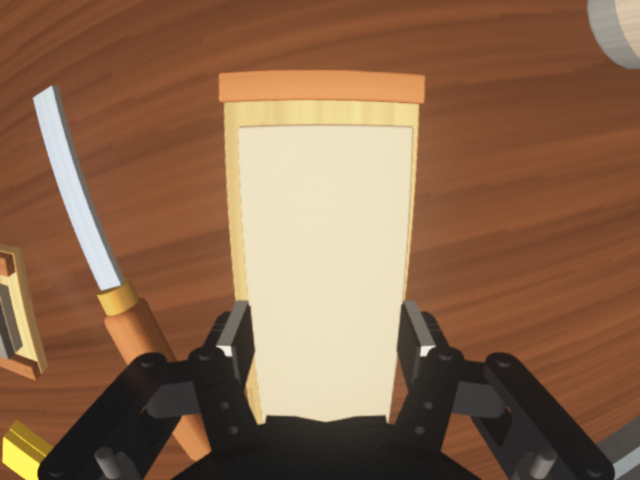

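{"op": "arm_command", "data": {
  "commands": [-0.001, -0.001, 0.001, 0, 0, 0, 0.001, 0, 0, 0, 0, 0, 0, 0, 0, 0, 0, 0, 0, 0]
}}

```text
clock: 48.75
position: [489.4, -403.3, 23.0]
ee_rot: [0.993, -0.119, -0.009, 0.011]
contact_force: [-1.2, 0.1, -0.9]
gripper_width: 60.0
```

{"op": "arm_command", "data": {
  "commands": [0, 0, 0.001, 0, 0, 0, 0.001, 0, 0, 0, 0, 0, 0, 0, 0, 0, 0, 0, 0, 0]
}}

```text
clock: 49.25
position: [489.4, -403.3, 22.5]
ee_rot: [0.993, -0.119, -0.009, 0.011]
contact_force: [-1.7, 1.0, 0.5]
gripper_width: 59.4
```

{"op": "arm_command", "data": {
  "commands": [0, 0, 0.001, 0, 0, 0, 0.001, 0, 0, 0, 0, 0, 0, 0, 0, 0, 0, 0, 0, 0]
}}

```text
clock: 49.75
position: [489.3, -403.3, 22.2]
ee_rot: [0.993, -0.119, -0.009, 0.011]
contact_force: [-2.7, 1.2, 1.1]
gripper_width: 60.1
```

{"op": "arm_command", "data": {
  "commands": [0, 0, 0, 0, 0, 0, 0, 0, 0, 0, 0, 0, 0, 0, 0, 0, 0, 0, 0, 0],
  "jaw": 1
}}

```text
clock: 50.25
position: [491.2, -404.4, 21.9]
ee_rot: [0.993, -0.118, -0.008, 0.012]
contact_force: [0.5, 0.1, -0.3]
gripper_width: 85.3
```

{"op": "arm_command", "data": {
  "commands": [0, 0, -0.01, 0, 0, 0, -0.015, 0, 0, 0, -0.02, 0, 0, 0, -0.025, 0, 0, 0, -0.025, 0]
}}

```text
clock: 50.75
position: [491.1, -401.2, 118.1]
ee_rot: [0.993, -0.119, -0.012, 0.011]
contact_force: [-0.0, -0.3, -0.3]
gripper_width: 85.7
```

{"op": "arm_command", "data": {
  "commands": [0, 0, -0.02, 0, 0, 0, -0.02, 0, 0, 0, -0.02, 0, 0, 0, -0.01, 0, 0, 0, 0, 0]
}}

```text
clock: 51.25
position: [494.7, -400.8, 200.1]
ee_rot: [0.993, -0.118, -0.005, 0.014]
contact_force: [0.3, -0.4, -0.6]
gripper_width: 85.3
```

```bash
python3 look.py w19;python3 - <<'E'
from h import *
go(489,-402.4,22,np.radians(75.7));print(arm.read_state()['position'])
for c in("top","scene"): cv2.imwrite(f"pics/{c}9.png",arm.get_image(c)[:,:,::-1])
E
python3 m.py
```

```text
shift mm [ -3.2  -1.9 177.2] roll deg 0.7 j6 1.73 yaw_y -103.6 tilt [-0.015  -0.025  -0.9996] F [-0.1  1.2  0.3] w 85.4 t 51.3
[ 494.33718373 -400.607089    199.18988688]
top slip_center 0.77 [ 522.9 -195.7   17.6]
top puck_center 0.81 [475.8 400.1  23.7]
top short_stone_center 0.8 [492.3   1.4  20.8]
top long_stone_center 0.91 [659.2 398.5  10.9]
top long_stone_center 0.7 [271.1 321.4  13.4]
top long_stone_center 0.67 [ 338.4 -128.9    9.8]
top slip_board_seat 0.93 [ 522.7 -194.6   13.2]
top dish_seat 0.67 [470.1 400.3  12.2]
top short_board_seat 0.67 [497.3   1.7   8.9]
top glue_mid 0.56 [688.7  87.6  49.8]
scene slip_center 0.64 [ 485.9 -399.6    9.1]
scene slip_center 0.49 [ 522.5 -200.7   18.7]
scene slip_center 0.32 [494.8  -1.6  10.1]
scene puck_center 0.88 [470.4 393.   26. ]
scene short_stone_center 0.57 [491.2  -3.   22.4]
scene long_stone_center 0.84 [ 336.3 -129.3   13.2]
scene long_stone_center 0.83 [655.1 402.8  12.7]
scene long_stone_center 0.69 [ 491.4 -402.3   23.3]
scene long_stone_center 0.64 [272.8 326.9  13.5]
scene slip_board_seat 0.65 [ 515.  -194.6   13.2]
scene dish_seat 0.72 [467.  396.7  11.8]
scene short_board_seat 0.73 [492.9  -0.6   9.5]
scene long_board_seat 0.76 [ 486.4 -399.4   10.4]
scene chisel_mid 0.65 [ 508.2 -301.4   12.6]
scene glue_mid 0.78 [684.8  88.9  56.1]
scene glue_mid 0.64 [ 506.6 -297.7   13.7]
```

View pics/w19.png

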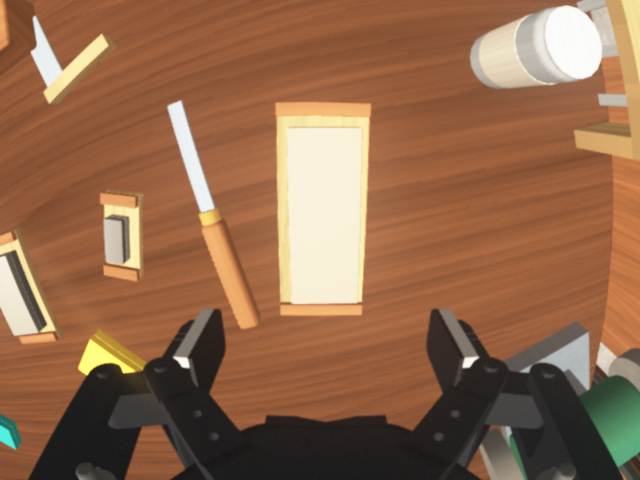

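View pics/top9.png

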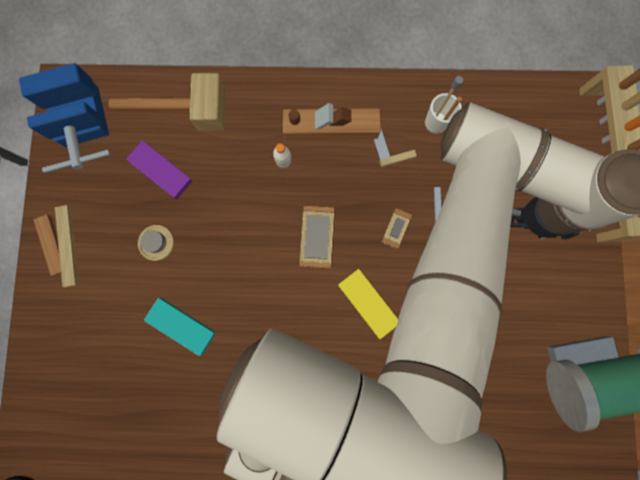

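View pics/scene9.png

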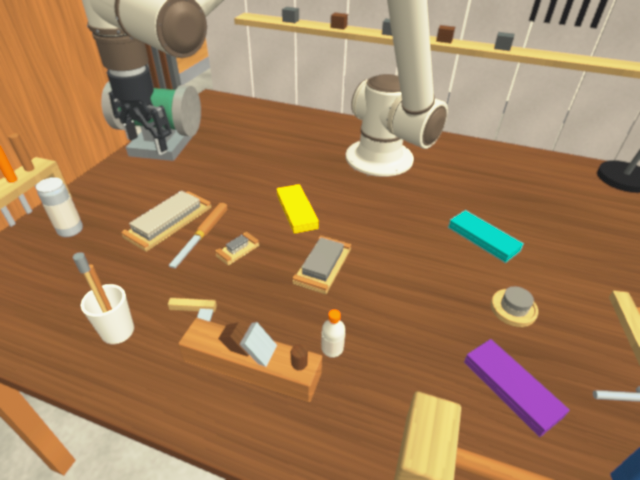

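Run:
```python
from h import *
T=np.load("w19T.npy")
rect(wback(T,[(288,127),(361.5,127),(356.5,304),(292,303)],35))
rect(wback(T,[(276,103),(371,104),(361,315),(281,315)],18))
```

```text
centre [ 489.5 -403.7] len 159.2 161.1 wid 60.0 60.5 ang [np.float64(-13.9), np.float64(-13.7), np.float64(-13.7)]
 centre [ 488.9 -401.8] len 203.0 203.3 wid 81.5 80.5 ang [np.float64(-14.3), np.float64(-14.5), np.float64(-14.2)]
```

```bash
python3 -c "
from h import *
print(arm.job_done())"
```

```text
the job is handed in; nothing more can be done
None
```

I took the stack apart from the top down, set all four stones in their own holders, and handed the job in at about 52 s of the 128 s allowed. No verdict was reported.

| Stone | Offset from holder centre (wrist camera) | Angle difference to its board |
|---|---|---|
| Slip | about 1 mm | below 1° |
| Round | about 1 mm | not applicable |
| Short | about 2 mm | about 1–2° |
| Long | about 2 mm | about 0.6° |

- **Undisturbed items:** The last scene pictures showed the chisel and the glue bottle where they started, within what the pictures can resolve, and the gripper open and clear at about 200 mm height. The last top picture, with the arm hiding the chisel and the long board, gave no reading for either.
- **Tool tilt:** The tool's tilt drifted during transport, by up to about 0.05 rad. The long stone therefore met its board one end first, and I eased it down with small force steps before letting go. I did not measure its tilt directly; it appeared flat because its measured length and width came out at its known size.
- **Network misreadings:** In the last pictures the networks gave a few wrong results. For example, they reported the slip stone at the long board and a glue bottle at the chisel. I rejected these against the pictures.

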